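Pack the column flanges for washing and open the detergent

ROBOT

A 7-joint arm with a two-finger parallel gripper is mounted at the origin on the work surface. World frame = base frame: x ahead of the robot, y to its left, z up, the work surface at z = 0. Lengths are in mm, angles in rad, forces in N, time in s.
With the tool pointing down it reaches from about 400 to 875 mm from the base axis. Payload 4.4 kg.
Tool frame: the origin (TCP) lies between the finger pads; the fingertips stand ctrl.tcp_to_tips ahead of it and the grasp point (between the pads) lies 8 mm behind it (ctrl.tcp_to_tips is the distance from the TCP to the fingertips, in mm); z points along the fingers, y is the direction in which the jaws open and shut (so a half turn about z gives the same grasp; the last joint's range is limited). The gripper opens to 85 mm and grips with 20 to 120 N. Pads are 22 mm wide; open, the fingers measure 114 mm over their backs; the gripper's body (76 mm by 85 mm) begins 54 mm behind the grasp point. The pads swing forward as they close: fully open they stand 13 mm farther back than shut.
Start: joints at [-1.403, 0.628, 0.038, 1.517, -0.027, 0.996, -0.02], TCP at [150.564, 632.335, 242.313] pointing down, gripper open.
Joint ranges: [-3.06, 3.06], [-0.37, 2.12], [-1.25, 1.32], [0.18, 2.47], [-1.1, 4.24], [0.23, 1.98], [-2.94, 2.94]. Speed limits (rad/s): [2.57, 2.57, 3.14, 3.14, 3.14, 3.14, 3.14].

INTERFACE

Orientations are given as [roll, pitch, yaw] about the fixed x, y, z axes, in that order (R = Rz(yaw) Ry(pitch) Rx(roll)).
In Python, from cell import ctrl gives the robot as it stands.
- The arm moves only by the tool send_rows, never from a script. Its argument "rows" is a list of rows, each an object of numbers: "x", "y", "z": the shift along the world's x, y, z in cm; "roll": the turn about the world's z in degrees; "claw": the closure, from 0 (fully open) to 1 (shut). A call has 1 to 5 rows; each row is the pose to reach, as a shift and turn from the pose commanded when the call began; what a row does not reach only later rows make up. A row lasts 1/12 s, in which the tool goes at most 41.7 mm and 7.16 degrees, less where a joint would pass 70% of its speed; a pose out of reach is approached as far as the arm can. A call with a gripper value outside its range is refused whole. The fingers move at their own pace and stop on an object; the grip force is fixed at half the most. Time passes only in rows, so rows that repeat a pose let the fingers close. It gives the time, the measured TCP pose, the force and the opening at its end, in the units of the state.
- ctrl.read_state(): the state, without advancing time (a new reading comes with each control period).
- ctrl.get_image(name): name is "scene" or "top"; returns (picture, depth): 384x512x3 uint8, blue, green, red; 384x512 float32, mm along the optical axis (not along the pixel's ray), 0 where there is no reading.
- ctrl.get_calibration(name): a dict with "intrinsics" (3x3 intrinsics, pixels), "T" (4x4, takes a point from camera to world coordinates). Camera axes: x right, y down, z forward; pixel columns grow to the right and rows downward; lengths in mm; the calibration is good to about 2 mm. A picture is of the moment at which its call begins. get_calibration takes no time and is no camera call.
- ctrl.finish_job(): hands the job in, once; it reports no verdict.
Trained networks look in the newest picture that a camera, given by its name, has taken for a name from the list of things; names that differ only in an ending like _2 or _b are one class to them, and where a whole thing is asked for, a point or a joint stands for the part that bears it (a point fixed in the world has none). Each returns a list of dicts, best first, with "confidence" (0 to 1); they miss things now and then, are a little off and sometimes report something else, mostly with a low value. They report only what shows in the picture. A call takes as long as a camera call. They do not tell look-alikes from the thing itself.
- ctrl.recognise(camera, query): "uv" ([column, row] in pixels, amid what is visible of it).
- ctrl.regions_of(camera, query): "region" (384x512 bool, what is visible of it) and "uv" ([column, row] in pixels, amid what is visible of it).
- ctrl.place_of(camera, query): "uv" ([column, row] in pixels: a listed point, or the origin of a listed thing).
The state is a dict: "clock": time; "qpos": joint angles; "qd": joint speeds; "tau": joint torques, N m; "eef_pos": TCP position; "tool_rot": TCP orientation; "force": force on the tool from outside, world axes, zero at the start; "torque": the same for the moment, N m; "width": finger opening in mm.
Only numpy, scipy, OpenCV 4.12 (cv2) and the standard library are available. Lean on these libraries where they do the work, as an engineer would, in place of code of your own. Each camera call takes 0.05 s, during which the arm holds its last target. There are 200 camera calls.

TASK

Stack all the hat-shaped column flanges in the low wash tray so that they pack tight with overlapping brims: at most two layers, every one lying flat and facing as it does now, crown-up and crown-down ones alternating along the tray and up the stack, never one on top of another that faces the same way. Once they are all in, open the detergent bottle by pressing its cap down and turning it anticlockwise past the catch, and stand the cap, top upward, flat in the square dish. Leave the other things on the bench where they are.

Things in the scene. Friction and masses are not known exactly. Their poses are not given: they have to be found in the camera images.
- up0: A stainless column end flange, hat-shaped and solid to the touch: a round brim 68 mm across and 12 mm thick carries a round crown 34 mm across; 40 mm overall, about 0.3 kg. Origin: centre of the flat brim face; its z axis points from the brim face to the crown. This one lies crown up: brim face on the bench, z axis up. May be absent.
- up1: A stainless column end flange, hat-shaped and solid to the touch: a round brim 68 mm across and 12 mm thick carries a round crown 34 mm across; 40 mm overall, about 0.3 kg. Origin: centre of the flat brim face; its z axis points from the brim face to the crown. This one lies crown up: brim face on the bench, z axis up. May be absent.
- up2: A stainless column end flange, hat-shaped and solid to the touch: a round brim 68 mm across and 12 mm thick carries a round crown 34 mm across; 40 mm overall, about 0.3 kg. Origin: centre of the flat brim face; its z axis points from the brim face to the crown. This one lies crown up: brim face on the bench, z axis up. May be absent.
- down0: A stainless column end flange, hat-shaped and solid to the touch: a round brim 68 mm across and 12 mm thick carries a round crown 34 mm across; 40 mm overall, about 0.3 kg. Origin: centre of the flat brim face; its z axis points from the brim face to the crown. This one lies crown down: it stands on its crown, brim face on top 40 mm over the bench, z axis down. May be absent.
- down1: A stainless column end flange, hat-shaped and solid to the touch: a round brim 68 mm across and 12 mm thick carries a round crown 34 mm across; 40 mm overall, about 0.3 kg. Origin: centre of the flat brim face; its z axis points from the brim face to the crown. This one lies crown down: it stands on its crown, brim face on top 40 mm over the bench, z axis down. May be absent.
- down2: A stainless column end flange, hat-shaped and solid to the touch: a round brim 68 mm across and 12 mm thick carries a round crown 34 mm across; 40 mm overall, about 0.3 kg. Origin: centre of the flat brim face; its z axis points from the brim face to the crown. This one lies crown down: it stands on its crown, brim face on top 40 mm over the bench, z axis down. May be absent.
- tray_in (a point): Centre of the floor of the low stainless wash tray, fixed, 4 mm above the bench; inside 188 mm long (its x axis) and 76 mm wide (y), rim 10 mm above the floor, z up. Three flanges fit along it only if neighbours face opposite ways: 54 mm between centres is right, 51 mm the least.
- tray: The same tray (196 x 84 mm outside). Origin: under its centre, on the bench. A crown-down flange's brim lies over its crown-up neighbours' brims, so in each layer the crown-up ones go in before the crown-down ones beside them. A layer's tops are level, 40 mm up; in the second layer a crown stands on a crown, a brim face on a brim face.
- bottle: Amber detergent bottle, 90 mm across, standing fixed in a grey holder with a 116 mm square foot. Origin: on its axis at bench height; z up. Its neck lip is 172 mm above the bench.
- cap: White ribbed press-and-turn cap of the bottle, 50 mm across, 32 mm high. Origin: centre of its open lower rim, z up through its top. Closed, the rim is 152 mm above the bench. It is freed by pushing it down 5 to 7 mm (7 is the end) and, held down, turning it anticlockwise seen from above by 65 to 85 degrees; then it lifts straight off.
- dish: Loose square aluminium dish, 110 x 110 mm, 18 mm high, walls and floor 4 mm thick. Origin: centre of its underside; x and y along its sides.
- vialbox: Bystander: white vial box 75 x 58 x 30 mm. Origin: centre of the underside.
- jar: Bystander: small jar with white lid, 54 mm across, 50 mm high. Origin: centre of the underside.
- wrench: Bystander: steel wrench 170 mm long lying flat beyond the tray. Origin: near its middle.
- column: Bystander: steel chromatography column 210 mm long, 30 mm thick, lying on two small feet at the back. Origin: under its middle.
- beaker: Bystander: glass beaker 68 mm across, 70 mm high. Origin: centre of the underside.
- neck (a point): Centre of the bottle's neck lip, 172 mm above the bench, under the cap. A sprung seal there pushes the cap up (5 N, 10 N at full travel), holding its two inner lugs in notches of the neck: unless pressed it will not lift and turns only some 6 degrees, and it never turns clockwise.
- seal (a joint): How far the sprung seal stands up out of the neck, m: about 0.0068 with the cap closed, 0 pressed fully down, 0.008 with the cap off.
There are look-alikes about, which are no part of the job. What is shaped like the down1 but red is not meant.

How it is judged:
By the outcome, as a careful person would: the job done as asked, in the order asked, and still so for the second after the job is handed in, with the robot touching nothing.
Of up0, up1, up2 only 2 to 3 are there at a start; the rules pass over those that are not, and their reading is None.
Of down0, down1, down2 only 2 to 3 are there at a start; the rules pass over those that are not, and their reading is None.
At some moment in a run one of dish, vialbox may be knocked a few centimetres aside while the robot is not near it.
It also fails if it takes over 210 s, if anything falls off the work surface, if the arm or the gripper's body presses on something with over 40 N, if the wrist force passes 120 N, or if a joint passes its speed limit or range.

## Working session

There is one attempt and no reset: what is moved stays moved. The work goes in short steps, Python scripts to look and compute and a tool call to move; the robot and the scene stay as the last step left them, time stands still between calls to the robot, and variables do not carry over. Pictures are saved under pics/ and viewed, on a budget of 14 in all, crops included, one or two more only if the job needs it, and the job is handed in when it is done.

Besides the shell and the picture viewer there is one more tool, called after ">>>" in YAML: its name, and indented under it one key for each argument. send_rows: Moves the arm, as the interface text tells. Its arguments: {"type":"object","properties":{"rows":{"type":"array"}},"required":["rows"]}

```bash
mkdir -p pics; ls
python3 - <<'E'
from cell import ctrl
import cv2,numpy as np
s=ctrl.read_state();print({k:np.round(v,3).tolist() for k,v in s.items()},ctrl.tcp_to_tips)
for n in("scene","top"):
    im,d=ctrl.get_image(n);cv2.imwrite(f"pics/{n}0.png",im);np.save(f"{n}0.npy",d)
    c=ctrl.get_calibration(n);print(n,np.round(c["intrinsics"],1).tolist(),np.round(c["T"],3).tolist())
E
```

```text
pics
{'clock': 0.0, 'qpos': [-1.403, 0.629, 0.038, 1.518, -0.027, 0.996, -0.02], 'qd': [0.002, 0.001, -0.0, 0.0, 0.0, 0.0, 0.001], 'tau': [0.0, -56.342, 1.226, -19.345, 0.011, 0.011, -0.0], 'eef_pos': [150.41, 631.711, 241.364], 'tool_rot': [-3.14, 0.0, 2.908], 'force': [-0.426, -0.656, -1.12], 'torque': [-0.047, 0.028, 0.01], 'width': 85.377} 11.0
scene [[363.9, 0.0, 261.8], [0.0, 363.9, 191.1], [0.0, 0.0, 1.0]] [[0.657, 0.417, -0.628, 1247.667], [0.754, -0.35, 0.556, -549.67], [0.012, -0.839, -0.544, 712.189], [0.0, 0.0, 0.0, 1.0]]
top [[491.2, 0.0, 248.7], [0.0, 491.2, 192.3], [0.0, 0.0, 1.0]] [[0.008, -0.988, 0.153, 358.395], [-1.0, -0.01, -0.012, 44.117], [0.013, -0.153, -0.988, 1573.192], [0.0, 0.0, 0.0, 1.0]]
```

View pics/scene0.png

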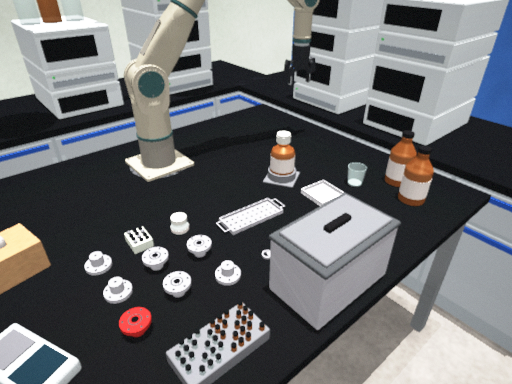

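View pics/top0.png

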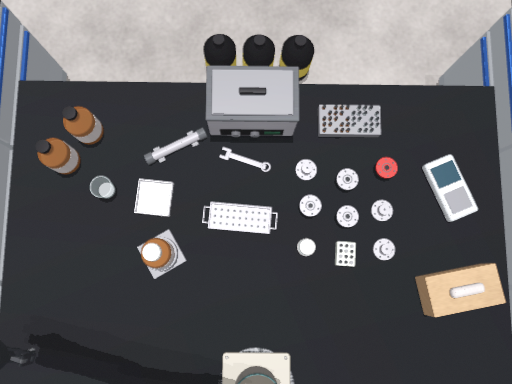

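The scene view shows crown-up flanges at (97,263), (118,290) and (228,272). The crown-down ones are at (155,259), (199,246) and (177,285), and the red look-alike is at (135,321). In the top view the crown-ups are at (306,169), (382,210) and (384,249), the crown-downs at (347,179), (311,205) and (347,216), and the red one at (387,168). The tray is at (240,218), the bottle with the white cap at (152,252) and the dish at (154,198).

```bash
cat > h.py <<'E'
from cell import ctrl
import cv2,numpy as np
def plane(n,uv,z):
    c=ctrl.get_calibration(n);K=c["intrinsics"];T=np.array(c["T"])
    uv=np.atleast_2d(uv).astype(float)
    r=np.c_[(uv-[K[0][2],K[1][2]])/[K[0][0],K[1][1]],np.ones(len(uv))]@T[:3,:3].T
    return (T[:3,3]+r*((z-T[2,3])/r[:,2])[:,None])[:,:2]
def cloud(n,d):
    c=ctrl.get_calibration(n);K=c["intrinsics"];T=np.array(c["T"])
    v,u=np.indices(d.shape);P=np.stack([(u-K[0][2])/K[0][0]*d,(v-K[1][2])/K[1][1]*d,d],-1)
    return P@T[:3,:3].T+T[:3,3]
def see(n,q,z):
    out=[]
    for o in ctrl.regions_of(n,q):
        if o["confidence"]<.3: continue
        g=o["region"].astype(np.uint8);m=np.argwhere(g)
        (cx,cy),r=cv2.minEnclosingCircle(m[:,::-1].astype(np.float32))
        out.append((round(o["confidence"],2),np.round(o["uv"],1).tolist(),int(g.sum()),plane(n,m.mean(0)[::-1],z)[0].round(1).tolist(),plane(n,(cx,cy),z)[0].round(1).tolist()))
    return out
E
python3 - <<'E'
from h import *
for n in("top","scene"):
    im,d=ctrl.get_image(n)
    for q,z in(("up0",12),("down0",40),("tray",14),("cap",184),("dish",18),("vialbox",30),("jar",50)):
        print(n,q);[print("  ",*o) for o in see(n,q,z)]
        if q!="vialbox" and q!="jar":
            for o in ctrl.place_of(n,q):
                if o["confidence"]>.3: print("   P",np.round(o["uv"],1),plane(n,o["uv"],{"up0":0,"down0":40,"tray":0,"cap":152,"dish":0}[q]).round(1))
E
```

```text
top up0
   0.67 [381.8, 252.3] 366 [421.8, -401.8] [421.4, -401.8]
   0.54 [382.1, 206.7] 351 [545.9, -399.5] [545.0, -399.4]
   P [386.7 249.6] [[ 421.6 -417.2]]
   P [303.3 168.9] [[ 681.8 -152.8]]
   P [383.3 205.6] [[ 563.2 -411.2]]
top down0
   0.77 [347.8, 215.1] 378 [524.1, -283.9] [523.9, -283.7]
   0.75 [307.2, 206.1] 421 [555.9, -165.1] [556.0, -164.8]
   0.66 [385.9, 169.7] 356 [679.6, -411.5] [679.2, -411.3]
   0.59 [346.7, 178.4] 343 [641.7, -284.8] [642.0, -285.0]
   P [346.6 177.7] [[ 646.4 -285.5]]
   P [311.3 205.6] [[ 555.9 -171.9]]
   P [346.3 214.2] [[ 529.7 -281.9]]
   P [386.6 168.6] [[ 677.3 -414.3]]
top tray
   0.91 [238.3, 217.1] 1613 [518.5, 57.6] [520.5, 58.8]
   P [240.9 217.9] [[519.1  49.6]]
   P [303.9 169.1] [[ 681.1 -154.8]]
top cap
   0.6 [173.9, 148.2] 683 [707.0, 241.4] [709.3, 242.1]
   0.53 [151.4, 250.8] 255 [402.3, 296.4] [403.2, 296.7]
   P [151.4 252.4] [[402.  304.6]]
top dish
   0.78 [152.0, 197.3] 1260 [579.2, 329.5] [580.1, 330.6]
   P [154.5 195.6] [[588.9 329.3]]
top vialbox
   0.57 [343.1, 254.7] 468 [406.9, -275.8] [405.6, -275.5]
   
[... 527 characters left out ...]
417.3] [683.2, -416.9]
   0.61 [197.8, 245.8] 454 [569.0, -177.5] [568.9, -177.5]
   P [173.1 282.4] [[ 640.7 -296.8]]
   P [153.7 255.9] [[ 525.  -289.1]]
   P [134.9 320.6] [[ 684.7 -415.5]]
scene tray
   0.92 [249.0, 217.5] 1287 [525.5, 36.4] [521.8, 42.0]
   P [250.2 217.9] [[520.8  45.7]]
scene cap
   0.61 [283.2, 136.4] 186 [429.0, 269.4] [430.5, 268.1]
   0.35 [139.2, 238.9] 515 [611.4, -346.7] [612.2, -346.7]
   P [282.7 142.7] [[409.1 289.2]]
scene dish
   0.63 [318.3, 193.8] 645 [584.4, 311.6] [584.5, 312.0]
   P [319.4 194.4] [[573.1 322. ]]
scene vialbox
   0.96 [137.1, 239.4] 534 [426.1, -287.6] [424.9, -286.5]
scene jar
   0.69 [183.2, 224.1] 349 [458.5, -173.4] [458.3, -172.7]
```

Run:
```python
import cv2
im=cv2.imread("pics/top0.png");c=im[130:280,190:420]
cv2.imwrite("pics/crop1.png",cv2.resize(c,None,fx=3.4,fy=3.4,interpolation=cv2.INTER_CUBIC))
```

```text
(no output)
```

View pics/crop1.png

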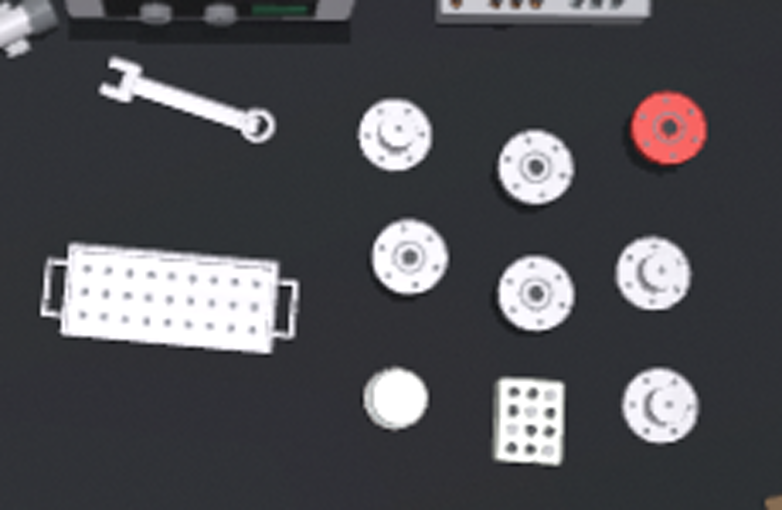

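The crop confirms three silver crown-ups, at crop (395,135), (652,273) and (660,405). There are three silver crown-downs, at (536,167), (409,257) and (536,293). The red one at (668,128) is excluded. Next I refine the positions by segmentation.

```bash
cat >> h.py <<'E'
def blobs(im,amin=200,amax=3500,thr=110):
    g=(im.min(2)>thr).astype(np.uint8)
    k,l,st,ce=cv2.connectedComponentsWithStats(g)
    return [(st[i,4],ce[i],l==i) for i in range(1,k) if amin<st[i,4]<amax]
def circ(m):
    c,_=cv2.findContours(m.astype(np.uint8),cv2.RETR_EXTERNAL,cv2.CHAIN_APPROX_NONE)
    return cv2.fitEllipse(max(c,key=len))
E
python3 - <<'E'
from h import *
im=cv2.imread("pics/top0.png");d=np.load("top0.npy");X=cloud("top",d)
bench=X[270:330,250:330];print("bench z",np.median(bench[...,2]))
for a,ce,m in blobs(im):
    if not(130<ce[0]<400 and 140<ce[1]<275):continue
    e=circ(m);r=cv2.minAreaRect(np.argwhere(cv2.morphologyEx(m.astype(np.uint8),cv2.MORPH_OPEN,np.ones((9,9))))[:,::-1].astype(np.float32))
    zz=X[m][:,2]
    print(a,ce.round(1),"ell",np.round(e[0],1),np.round(e[1],1),"z",np.percentile(zz,[10,50,90]).round(),"z12",plane("top",e[0],12)[0].round(1),"z40",plane("top",e[0],40)[0].round(1),"rect",np.round(r[0],1),np.round(r[1],1),round(r[2],1))
E
```

```text
bench z 0.822020415106067
636 [175.  145.7] ell [175.4 145.9] [14.3 65.2] z [ 9. 26. 33.] z12 [751.6 265.3] z40 [744.5 261.3] rect [175.1 145.2] [13.3 49. ] 65.6
358 [244.2 159.4] ell [242.4 158.8] [11.4 57.6] z [ 1.  8. 13.] z12 [710.6  46.5] z40 [704.3  46.4] rect [0. 0.] [0. 0.] 0.0
367 [305.7 169.1] ell [305.7 169. ] [20.5 21. ] z [ 7. 14. 42.] z12 [ 678.9 -159.2] z40 [ 673.2 -155.6] rect [305.5 169. ] [18. 19.] 90.0
369 [347.2 178.6] ell [347.2 178.6] [20.8 21.5] z [35. 41. 46.] z12 [ 648.6 -293.4] z40 [ 643.4 -287.4] rect [0. 0.] [0. 0.] 0.0
1257 [153.4 197. ] ell [153.4 197. ] [40.2 41.1] z [ 0.  6. 17.] z12 [582.5 330.5] z40 [578.5 325.4] rect [153.5 196.9] [35.8 35.3] 6.3
381 [310. 205.] ell [310. 205.] [21.2 21.6] z [34. 41. 45.] z12 [ 561.5 -171.9] z40 [ 557.8 -168. ] rect [310. 205.] [20. 20.] 90.0
377 [381.6 210. ] ell [381.6 210. ] [20.6 21.5] z [ 8. 15. 42.] z12 [ 547.4 -401.8] z40 [ 544.  -393.8] rect [381.5 210. ] [20. 19.] 90.0
1831 [239.6 217.3] ell [239.6 217.3] [29.4 84.3] z [ 0.  6. 14.] z12 [519.8  53.7] z40 [516.9  53.6] rect [239.5 217.2] [62.8 27.5] 5.2
384 [347.2 215.8] ell [347.2 215.8] [21.2 21.8] z [35. 41. 45.] z12 [ 527.8 -290.6] z40 [ 524.7 -284.6] rect [344.  218.5] [15. 14.] 90.0
615 [168.5 255.1] ell [162.3 253.9] [38.2 41.2] z [ 5. 13. 67.] z12 [401.9 295.8] z40 [401.2 291.3] rect [0. 0.] [0. 0.] 0.0
272 [305.9 246.7] ell [306.  246.7] [17.1 18.4] z [14. 49. 55.] z12 [ 428.1 -157.3] z40 [ 426.8 -153.7] rect [306.  246.5] [15. 16.] 90.0
390 [383.7 248.8] ell [383.7 248.8] [21.1 21.8] z [ 8. 15. 42.] z12 [ 423.6 -404.2] z40 [ 422.5 -396.2] rect [384. 249.] [20. 20.] 90.0
480 [345.2 253.4] ell [345.2 253.6] [22.6 28.2] z [16. 31. 38.] z12 [ 407.6 -281.5] z40 [ 406.7 -275.7] rect [346. 250.] [8. 8.] 90.0
342 [150.3 251.2] ell [150.2 251.2] [17.7 23.5] z [121. 183. 188.] z12 [410.2 334. ] z40 [409.2 328.8] rect [151.5 251.5] [17. 17.] 90.0
```

>>> send_rows:
  rows:
    - {"x":3,"y":-2.5,"z":0,"roll":4,"claw":0.25}
    - {"x":6,"y":-5,"z":0,"roll":8,"claw":0.25}
    - {"x":9,"y":-8,"z":0,"roll":8,"claw":0.25}
    - {"x":12.3,"y":-11.1,"z":0,"roll":8,"claw":0.25}
    - {"x":12.3,"y":-11.1,"z":0,"roll":8,"claw":0.25}

```text
clock: 1.82
eef_pos: [282.0, 514.2, 242.5]
tool_rot: [-3.137, 0.006, 3.036]
force: [1.2, -1.7, -0.3]
width: 64.1
```

>>> send_rows:
  rows:
    - {"x":3,"y":-2.5,"z":0,"roll":0,"claw":0.25}
    - {"x":6,"y":-5,"z":0,"roll":0,"claw":0.25}
    - {"x":9,"y":-8,"z":0,"roll":0,"claw":0.25}
    - {"x":12.3,"y":-11.1,"z":0,"roll":0,"claw":0.25}
    - {"x":12.3,"y":-11.1,"z":0,"roll":0,"claw":0.25}

```text
clock: 2.23
eef_pos: [404.2, 402.6, 242.6]
tool_rot: [-3.137, 0.005, 3.035]
force: [1.0, -0.1, 0.3]
width: 64.5
```

>>> send_rows:
  rows:
    - {"x":3,"y":-2.5,"z":0,"roll":0,"claw":0.25}
    - {"x":6,"y":-5,"z":0,"roll":0,"claw":0.25}
    - {"x":9,"y":-8,"z":0,"roll":0,"claw":0.25}
    - {"x":12.4,"y":-11,"z":0,"roll":0,"claw":0.25}
    - {"x":12.4,"y":-11,"z":0,"roll":0,"claw":0.25}

```text
clock: 2.65
eef_pos: [527.7, 291.9, 242.5]
tool_rot: [-3.137, 0.006, 3.036]
force: [1.4, -0.4, 0.0]
width: 64.0
```

>>> send_rows:
  rows:
    - {"x":1,"y":-3,"z":0,"roll":0,"claw":0.25}
    - {"x":2.2,"y":-6.5,"z":0,"roll":0,"claw":0.25}
    - {"x":3.5,"y":-10,"z":0,"roll":0,"claw":0.25}
    - {"x":5,"y":-13.5,"z":0,"roll":0,"claw":0.25}
    - {"x":5,"y":-15,"z":0,"roll":0,"claw":0.25}

```text
clock: 3.07
eef_pos: [573.6, 143.8, 242.5]
tool_rot: [-3.138, 0.003, 3.04]
force: [0.5, 0.0, -0.0]
width: 63.9
```

>>> send_rows:
  rows:
    - {"x":1,"y":-3,"z":0,"roll":0,"claw":0.25}
    - {"x":2.2,"y":-6.5,"z":0,"roll":0,"claw":0.25}
    - {"x":3.5,"y":-10,"z":0,"roll":0,"claw":0.25}
    - {"x":5,"y":-13.5,"z":0,"roll":0,"claw":0.25}
    - {"x":5,"y":-15,"z":0,"roll":0,"claw":0.25}

```text
clock: 3.48
eef_pos: [622.9, -6.1, 242.4]
tool_rot: [-3.138, 0.003, 3.041]
force: [0.2, -1.0, 0.1]
width: 63.9
```

>>> send_rows:
  rows:
    - {"x":1,"y":-3,"z":0,"roll":0,"claw":0.25}
    - {"x":2.2,"y":-6.5,"z":0,"roll":0,"claw":0.25}
    - {"x":3.5,"y":-10,"z":0,"roll":0,"claw":0.25}
    - {"x":5,"y":-13.5,"z":0,"roll":0,"claw":0.25}
    - {"x":5.9,"y":-15.5,"z":0,"roll":0,"claw":0.25}

```text
clock: 3.9
eef_pos: [680.1, -159.6, 242.3]
tool_rot: [-3.138, 0.001, 3.043]
force: [-0.3, -1.7, 0.0]
width: 64.2
```

Run:
```python
from h import *
X=plane
im=cv2.imread("pics/top0.png")
m=[m for a,c,m in blobs(im) if abs(c[0]-239.6)<2 and abs(c[1]-217)<2][0]
m=cv2.morphologyEx(m.astype(np.uint8),cv2.MORPH_OPEN,np.ones((7,7)))
P=plane("top",np.argwhere(m)[:,::-1],14).astype(np.float32);print(cv2.minAreaRect(P),P.mean(0))
q=P-P.mean(0);w,v=np.linalg.eigh(q.T@q);print(np.degrees(np.arctan2(*v[::-1,1])),np.sqrt(w/len(P)*12))
s=ctrl.read_state();print(s["qpos"].round(2) if hasattr(s["qpos"],"round") else s["qpos"])
```

```text
((519.983642578125, 54.01386642456055), (199.90203857421875, 88.04559326171875), 85.29920196533203) [519.6539   53.67984]
85.466576 [ 87.95223 199.25645]
[ 0.18  0.7   0.02  1.36 -0.01  1.07  1.67]
```

>>> send_rows:
  rows:
    - {"x":-0.1,"y":0,"z":-3,"roll":0,"claw":0.25}
    - {"x":-0.1,"y":0,"z":-7,"roll":0,"claw":0.25}
    - {"x":-0.1,"y":0,"z":-11,"roll":0,"claw":0.25}
    - {"x":-0.1,"y":0,"z":-15,"roll":0,"claw":0.25}
    - {"x":-0.1,"y":0,"z":-17.5,"roll":0,"claw":0.25}

```text
clock: 4.32
eef_pos: [676.2, -153.0, 63.0]
tool_rot: [3.14, -0.005, 3.048]
force: [-0.5, 0.8, -1.7]
width: 64.1
```

>>> send_rows:
  rows:
    - {"x":0,"y":0,"z":-1.5,"roll":0,"claw":0.25}
    - {"x":0,"y":0,"z":-3,"roll":0,"claw":0.25}
    - {"x":0,"y":0,"z":-4.1,"roll":0,"claw":0.25}
    - {"x":0,"y":0,"z":-4.1,"roll":0,"claw":0.25}
    - {"x":0,"y":0,"z":-4.1,"roll":0,"claw":0.6}

```text
clock: 4.73
eef_pos: [679.2, -154.7, 27.0]
tool_rot: [-3.141, 0.001, 3.047]
force: [-0.8, 0.4, 0.2]
width: 53.4
```

>>> send_rows:
  rows:
    - {"x":0,"y":0,"z":0,"roll":0,"claw":1}
    - {"x":0,"y":0,"z":0,"roll":0,"claw":1}
    - {"x":0,"y":0,"z":0,"roll":0,"claw":1}
    - {"x":0,"y":0,"z":0,"roll":0,"claw":1}
    - {"x":0,"y":0,"z":0,"roll":0,"claw":1}

```text
clock: 5.15
eef_pos: [680.1, -156.1, 28.8]
tool_rot: [-3.14, 0.004, 3.047]
force: [-0.9, -1.8, 6.9]
width: 32.0
```

>>> send_rows:
  rows:
    - {"x":0,"y":0,"z":0,"roll":0,"claw":1}
    - {"x":0,"y":0,"z":0.3,"roll":0,"claw":1}
    - {"x":0,"y":0,"z":1.0,"roll":0,"claw":1}
    - {"x":0,"y":0,"z":2,"roll":0,"claw":1}
    - {"x":0,"y":0,"z":3,"roll":0,"claw":1}

```text
clock: 5.57
eef_pos: [678.2, -154.1, 56.8]
tool_rot: [3.141, -0.001, 3.048]
force: [-0.3, -0.7, -3.0]
width: 32.4
```

Run:
```python
from h import *
im,d=ctrl.get_image("scene");cv2.imwrite("pics/g1.png",cv2.resize(im[180:310,150:320],None,fx=4,fy=4))
print(ctrl.read_state())
```

```text
{'clock': 5.6167, 'qpos': array([ 0.17859   ,  0.90433006,  0.00889796,  1.50261706, -0.01090417,
        0.73142063,  1.66901862]), 'qd': array([ 0.00212813,  0.00406078,  0.00443038, -0.02108656,  0.00297641,
       -0.05141168,  0.00062047]), 'tau': array([-1.16422889e-01, -5.88462317e+01,  9.15058125e-01, -1.33814549e+01,
       -4.60867072e-03,  2.24214122e-01, -1.16804999e-04]), 'eef_pos': array([ 679.97208964, -154.60042119,   59.50421229]), 'tool_rot': array([-3.14158612,  0.00328635,  3.0476321 ]), 'force': array([ 0.14105405,  0.52926384, -1.78234097]), 'torque': array([-0.00215172, -0.02308346, -0.03207522]), 'width': 31.952213897617135}
```

View pics/g1.png

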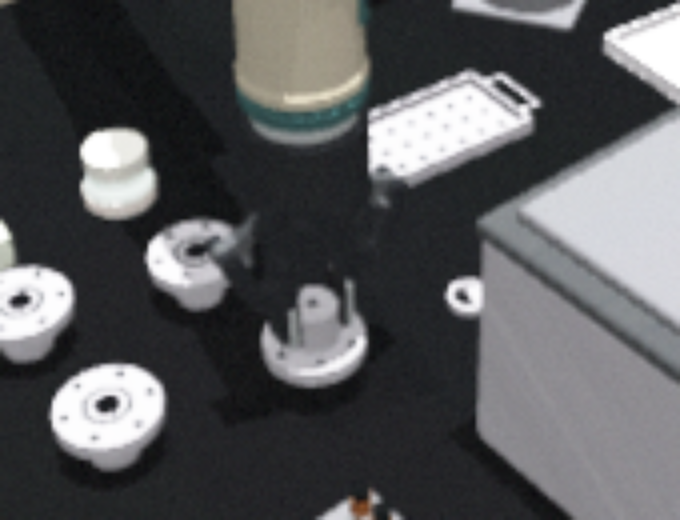

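The flange is in the jaws and lifted, at crop (315,340). I carry it to the +y end of the tray.

>>> send_rows:
  rows:
    - {"x":0,"y":0,"z":2,"roll":0,"claw":1}
    - {"x":0,"y":0,"z":4,"roll":0,"claw":1}
    - {"x":0,"y":0,"z":6,"roll":0,"claw":1}
    - {"x":-1,"y":2,"z":7,"roll":0,"claw":1}
    - {"x":-3,"y":5,"z":7,"roll":0,"claw":1}

```text
clock: 6.03
eef_pos: [652.7, -109.5, 130.2]
tool_rot: [-3.138, 0.011, 3.042]
force: [1.0, 0.1, -3.4]
width: 32.7
```

>>> send_rows:
  rows:
    - {"x":-1.8,"y":3,"z":0,"roll":0,"claw":1}
    - {"x":-3.6,"y":6,"z":0,"roll":0,"claw":1}
    - {"x":-5.4,"y":9,"z":0,"roll":0,"claw":1}
    - {"x":-7.2,"y":12,"z":0,"roll":0,"claw":1}
    - {"x":-8.4,"y":14,"z":0,"roll":0,"claw":1}

```text
clock: 6.45
eef_pos: [562.5, 39.4, 127.0]
tool_rot: [3.139, -0.001, 3.051]
force: [-0.4, 0.2, -3.9]
width: 32.3
```

>>> send_rows:
  rows:
    - {"x":-1.5,"y":2.7,"z":0,"roll":0,"claw":1}
    - {"x":-3,"y":5.4,"z":0,"roll":0,"claw":1}
    - {"x":-4,"y":7.3,"z":0,"roll":0,"claw":1}
    - {"x":-4,"y":7.3,"z":0,"roll":0,"claw":1}
    - {"x":-4,"y":7.3,"z":0,"roll":0,"claw":1}

```text
clock: 6.87
eef_pos: [524.3, 110.3, 127.0]
tool_rot: [3.141, 0.001, 3.051]
force: [-0.2, -0.3, -2.3]
width: 32.2
```

>>> send_rows:
  rows:
    - {"x":0,"y":0,"z":-2,"roll":0,"claw":1}
    - {"x":0,"y":0,"z":-4,"roll":0,"claw":1}
    - {"x":0,"y":0,"z":-6,"roll":0,"claw":1}
    - {"x":0,"y":0,"z":-6,"roll":0,"claw":1}
    - {"x":0,"y":0,"z":-6,"roll":0,"claw":1}

```text
clock: 7.28
eef_pos: [524.6, 106.9, 66.0]
tool_rot: [-3.14, -0.001, 3.046]
force: [0.2, -0.1, -2.4]
width: 32.0
```

Run:
```python
from h import *
s=ctrl.read_state();print(s["eef_pos"],s["tool_rot"],s["force"])
for n,b in(("scene",(150,280,190,320)),("top",(160,260,180,310))):
    im,d=ctrl.get_image(n);cv2.imwrite(f"pics/p1{n}.png",im)
A=cv2.imread("pics/p1scene.png")[150:280,170:320];B=cv2.imread("pics/p1top.png")[160:290,160:310]
cv2.imwrite("pics/p1.png",cv2.resize(np.hstack([A,B]),None,fx=2.6,fy=2.6,interpolation=cv2.INTER_CUBIC))
s=ctrl.read_state();print(s["eef_pos"],s["tool_rot"],s["force"])
```

```text
[524.64577747 106.93068263  65.98908622] [-3.14047307e+00 -1.17454086e-03  3.04564454e+00] [ 0.19933818 -0.08854207 -2.35545606]
[525.82701108 107.70646273  67.35632308] [3.14131343e+00 2.02124980e-03 3.04613059e+00] [ 0.6964834  -0.0810809  -1.86980616]
```

View pics/p1.png

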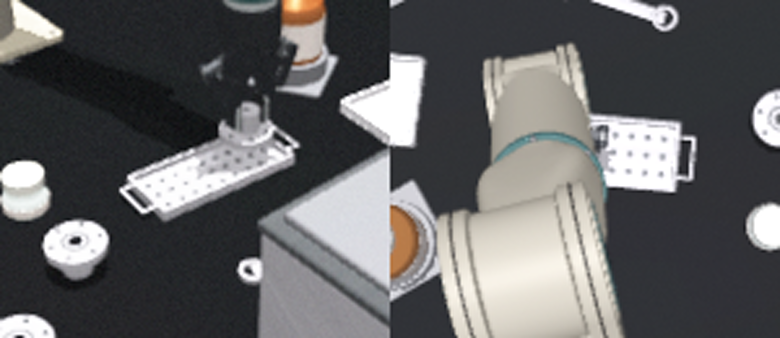

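>>> send_rows:
  rows:
    - {"x":0,"y":0,"z":-1.5,"roll":0,"claw":1}
    - {"x":0,"y":0,"z":-2.7,"roll":0,"claw":1}
    - {"x":0,"y":0,"z":-3.3,"roll":0,"claw":1}
    - {"x":0,"y":0,"z":-3.6,"roll":0,"claw":1}
    - {"x":0,"y":0,"z":-3.6,"roll":0,"claw":1}

```text
clock: 7.8
eef_pos: [524.6, 108.2, 32.6]
tool_rot: [3.141, 0.0, 3.047]
force: [-5.4, -0.1, 17.6]
width: 32.0
```

>>> send_rows:
  rows:
    - {"x":0,"y":0,"z":0,"roll":0,"claw":0.4}
    - {"x":0,"y":0,"z":0,"roll":0,"claw":0.4}
    - {"x":0,"y":0,"z":0,"roll":0,"claw":0.35}
    - {"x":0,"y":0,"z":0.5,"roll":0,"claw":0.35}
    - {"x":0,"y":0,"z":1.5,"roll":0,"claw":0.25}

```text
clock: 8.22
eef_pos: [523.8, 108.2, 44.9]
tool_rot: [-3.141, -0.002, 3.047]
force: [-0.2, -0.1, 0.6]
width: 63.9
```

>>> send_rows:
  rows:
    - {"x":0,"y":0,"z":2,"roll":0,"claw":0.25}
    - {"x":0,"y":0,"z":5,"roll":0,"claw":0.25}
    - {"x":0,"y":0,"z":8,"roll":0,"claw":0.25}
    - {"x":0,"y":-2,"z":10,"roll":0,"claw":0.25}
    - {"x":0,"y":-6,"z":10,"roll":0,"claw":0.25}

```text
clock: 8.63
eef_pos: [528.0, 54.1, 150.2]
tool_rot: [3.136, 0.009, 3.057]
force: [-0.4, 0.8, -0.1]
width: 64.0
```

>>> send_rows:
  rows:
    - {"x":0.2,"y":-3.5,"z":0,"roll":0,"claw":0.25}
    - {"x":0.3,"y":-7,"z":0,"roll":0,"claw":0.25}
    - {"x":0.5,"y":-10.5,"z":0,"roll":0,"claw":0.25}
    - {"x":0.7,"y":-14,"z":0,"roll":0,"claw":0.25}
    - {"x":0.8,"y":-16,"z":0,"roll":0,"claw":0.25}

```text
clock: 9.05
eef_pos: [532.4, -116.9, 146.3]
tool_rot: [-3.139, 0.001, 3.043]
force: [0.1, 0.5, 0.0]
width: 64.1
```

>>> send_rows:
  rows:
    - {"x":0.2,"y":-3.5,"z":0,"roll":0,"claw":0.25}
    - {"x":0.3,"y":-7,"z":0,"roll":0,"claw":0.25}
    - {"x":0.5,"y":-10.5,"z":0,"roll":0,"claw":0.25}
    - {"x":0.7,"y":-14,"z":0,"roll":0,"claw":0.25}
    - {"x":0.8,"y":-16,"z":0,"roll":0,"claw":0.25}

```text
clock: 9.47
eef_pos: [539.9, -277.2, 146.4]
tool_rot: [-3.138, 0.001, 3.043]
force: [-0.5, -0.0, 0.6]
width: 64.0
```

>>> send_rows:
  rows:
    - {"x":0.2,"y":-3.5,"z":0,"roll":0,"claw":0.25}
    - {"x":0.4,"y":-7,"z":0,"roll":0,"claw":0.25}
    - {"x":0.7,"y":-10.5,"z":0,"roll":0,"claw":0.25}
    - {"x":0.7,"y":-13,"z":0,"roll":0,"claw":0.25}
    - {"x":0.7,"y":-13,"z":0,"roll":0,"claw":0.25}

```text
clock: 9.88
eef_pos: [545.1, -410.1, 146.1]
tool_rot: [-3.135, 0.001, 3.039]
force: [-1.6, -1.4, -0.3]
width: 64.0
```

>>> send_rows:
  rows:
    - {"x":0,"y":0,"z":-3,"roll":0,"claw":0.25}
    - {"x":0,"y":0,"z":-6,"roll":0,"claw":0.25}
    - {"x":0,"y":0,"z":-9,"roll":0,"claw":0.25}
    - {"x":0,"y":0,"z":-11.8,"roll":0,"claw":0.25}
    - {"x":0,"y":0,"z":-11.8,"roll":0,"claw":0.25}

```text
clock: 10.3
eef_pos: [543.9, -398.4, 22.1]
tool_rot: [3.136, -0.009, 3.048]
force: [-0.4, 1.3, -1.8]
width: 63.8
```

>>> send_rows:
  rows:
    - {"x":0,"y":0,"z":0,"roll":0,"claw":0.25}
    - {"x":0,"y":0,"z":0,"roll":0,"claw":0.5}
    - {"x":0,"y":0,"z":0,"roll":0,"claw":1}
    - {"x":0,"y":0,"z":0,"roll":0,"claw":1}
    - {"x":0,"y":0,"z":0,"roll":0,"claw":1}

```text
clock: 10.72
eef_pos: [549.1, -402.4, 30.3]
tool_rot: [-3.14, 0.004, 3.047]
force: [-0.6, 1.4, 6.3]
width: 32.0
```

>>> send_rows:
  rows:
    - {"x":0,"y":0,"z":0,"roll":0,"claw":1}
    - {"x":0,"y":0,"z":0,"roll":0,"claw":1}
    - {"x":0,"y":0,"z":0,"roll":0,"claw":1}
    - {"x":0,"y":0,"z":1,"roll":0,"claw":1}
    - {"x":0,"y":0,"z":3,"roll":0,"claw":1}

```text
clock: 11.13
eef_pos: [545.9, -400.5, 56.4]
tool_rot: [3.139, -0.004, 3.048]
force: [-0.9, 0.1, -4.2]
width: 31.9
```

>>> send_rows:
  rows:
    - {"x":0,"y":0,"z":2,"roll":0,"claw":1}
    - {"x":0,"y":0,"z":4,"roll":0,"claw":1}
    - {"x":0,"y":0,"z":6,"roll":0,"claw":1}
    - {"x":0,"y":2,"z":7,"roll":0,"claw":1}
    - {"x":-0.4,"y":5,"z":7,"roll":0,"claw":1}

```text
clock: 11.55
eef_pos: [545.0, -356.8, 131.6]
tool_rot: [-3.135, 0.008, 3.042]
force: [1.2, 0.4, -2.9]
width: 32.0
```

>>> send_rows:
  rows:
    - {"x":-0.3,"y":3,"z":0,"roll":0,"claw":1}
    - {"x":-0.6,"y":6,"z":0,"roll":0,"claw":1}
    - {"x":-0.9,"y":9,"z":0,"roll":0,"claw":1}
    - {"x":-1.2,"y":12,"z":0,"roll":0,"claw":1}
    - {"x":-1.4,"y":15,"z":0,"roll":0,"claw":1}

```text
clock: 11.97
eef_pos: [529.0, -200.5, 128.5]
tool_rot: [-3.141, 0.001, 3.047]
force: [0.8, 0.8, -2.6]
width: 32.1
```

>>> send_rows:
  rows:
    - {"x":-0.3,"y":3,"z":0,"roll":0,"claw":1}
    - {"x":-0.6,"y":6,"z":0,"roll":0,"claw":1}
    - {"x":-0.9,"y":9,"z":0,"roll":0,"claw":1}
    - {"x":-1,"y":12,"z":0,"roll":0,"claw":1}
    - {"x":-1.1,"y":15,"z":0,"roll":0,"claw":1}

```text
clock: 12.38
eef_pos: [518.4, -50.4, 128.5]
tool_rot: [3.142, 0.001, 3.047]
force: [0.5, 0.1, -2.7]
width: 32.0
```

>>> send_rows:
  rows:
    - {"x":-0.1,"y":2,"z":0,"roll":0,"claw":1}
    - {"x":-0.2,"y":4,"z":0,"roll":0,"claw":1}
    - {"x":-0.3,"y":5.1,"z":0,"roll":0,"claw":1}
    - {"x":-0.3,"y":5.1,"z":-2,"roll":0,"claw":1}
    - {"x":-0.3,"y":5.1,"z":-4,"roll":0,"claw":1}

```text
clock: 12.8
eef_pos: [517.2, 0.2, 88.7]
tool_rot: [3.141, 0.005, 3.049]
force: [-0.7, -0.7, -4.2]
width: 32.2
```

>>> send_rows:
  rows:
    - {"x":0,"y":0,"z":-1.5,"roll":0,"claw":1}
    - {"x":0,"y":0,"z":-2.5,"roll":0,"claw":1}
    - {"x":0,"y":0,"z":-3,"roll":0,"claw":1}
    - {"x":0,"y":0,"z":-3,"roll":0,"claw":1}
    - {"x":0,"y":0,"z":-3,"roll":0,"claw":1}

```text
clock: 13.22
eef_pos: [516.0, -1.0, 57.8]
tool_rot: [-3.142, 0.001, 3.047]
force: [-0.8, -0.0, -2.9]
width: 32.0
```

Run:
```python
from h import *
for i in range(3):
    s=ctrl.read_state();print(s["eef_pos"],s["tool_rot"][2],s["force"])
    for n in("scene","top"):
        im,d=ctrl.get_image(n);cv2.imwrite(f"pics/p2{n}.png",im)
A=cv2.imread("pics/p2scene.png")[150:280,170:320];B=cv2.imread("pics/p2top.png")[160:290,160:310]
cv2.imwrite("pics/p2.png",cv2.resize(np.hstack([A,B]),None,fx=2.6,fy=2.6,interpolation=cv2.INTER_CUBIC))
```

```text
[515.96172354  -1.0104962   57.78141396] 3.0468358891626517 [-0.76018423 -0.04995344 -2.88255839]
[516.27778536  -0.840534    58.15363603] 3.0470655117120837 [-0.74881175 -0.11157093 -2.72168968]
[516.18000304  -0.75800619  58.11736308] 3.0472122037357514 [ 0.81676974  0.67880686 -3.12062202]
```

View pics/p2.png

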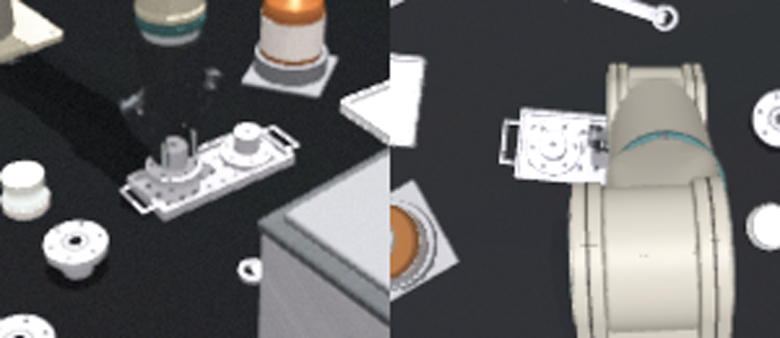

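The first U sits in the tray at the +y end, and the second is above the −y end. I lower it.

>>> send_rows:
  rows:
    - {"x":-0.05,"y":0,"z":-1,"roll":0,"claw":1}
    - {"x":-0.05,"y":0,"z":-1.8,"roll":0,"claw":1}
    - {"x":-0.05,"y":0,"z":-2.3,"roll":0,"claw":1}
    - {"x":-0.05,"y":0,"z":-2.6,"roll":0,"claw":1}
    - {"x":-0.05,"y":0,"z":-2.6,"roll":0,"claw":1}

```text
clock: 13.93
eef_pos: [514.4, -0.6, 34.0]
tool_rot: [3.141, -0.001, 3.047]
force: [-7.5, 1.1, 37.5]
width: 32.1
```

>>> send_rows:
  rows:
    - {"x":0,"y":0,"z":0,"roll":0,"claw":0.4}
    - {"x":0,"y":0,"z":0,"roll":0,"claw":0.4}
    - {"x":0,"y":0,"z":0,"roll":0,"claw":0.35}
    - {"x":0,"y":0,"z":0.5,"roll":0,"claw":0.35}
    - {"x":0,"y":0,"z":1.5,"roll":0,"claw":0.25}

```text
clock: 14.35
eef_pos: [514.1, -0.7, 45.5]
tool_rot: [-3.141, -0.003, 3.047]
force: [0.6, -0.2, 0.8]
width: 63.3
```

>>> send_rows:
  rows:
    - {"x":0,"y":0,"z":2,"roll":0,"claw":0.25}
    - {"x":0,"y":0,"z":5,"roll":0,"claw":0.25}
    - {"x":0,"y":-2,"z":8,"roll":0,"claw":0.25}
    - {"x":0.4,"y":-5,"z":10,"roll":0,"claw":0}
    - {"x":0.9,"y":-9,"z":10,"roll":0,"claw":0}

```text
clock: 14.77
eef_pos: [527.0, -88.8, 151.1]
tool_rot: [3.14, 0.008, 3.053]
force: [1.6, -0.6, 0.1]
width: 84.7
```

>>> send_rows:
  rows:
    - {"x":0.9,"y":-2.7,"z":0,"roll":0,"claw":0}
    - {"x":2,"y":-5,"z":0,"roll":0,"claw":0}
    - {"x":3.4,"y":-7.7,"z":0,"roll":0,"claw":0}
    - {"x":3.4,"y":-7.7,"z":0,"roll":0,"claw":0}
    - {"x":3.4,"y":-7.7,"z":0,"roll":0,"claw":0}

```text
clock: 15.18
eef_pos: [558.2, -169.9, 146.7]
tool_rot: [-3.141, 0.001, 3.044]
force: [0.7, 0.7, -0.2]
width: 85.2
```

Run:
```python
from h import *
im,d=ctrl.get_image("top");cv2.imwrite("pics/p3top.png",im)
im2,d=ctrl.get_image("scene");cv2.imwrite("pics/p3scene.png",im2)
A=im2[150:280,170:320];B=im[160:290,160:310]
cv2.imwrite("pics/p3.png",cv2.resize(np.hstack([A,B]),None,fx=2.6,fy=2.6,interpolation=cv2.INTER_CUBIC))
print(ctrl.read_state()["eef_pos"])
```

```text
[ 557.53411217 -166.7370826   146.3935797 ]
```

View pics/p3.png

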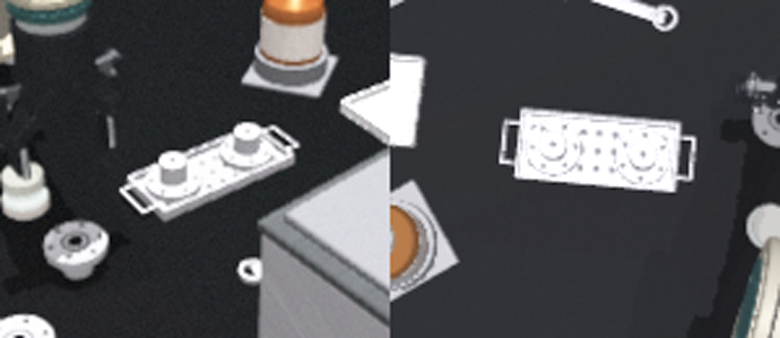

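Run:
```python
from h import *
for n in("top","scene"):
    Z=[]
    for i in range(4):
        im,d=ctrl.get_image(n);Z.append(d)
    d=np.median(Z,0);X=cloud(n,d)
    for c in((524.4,108.6),(515.2,-1)):
        P=X.reshape(-1,3);P=P[(np.hypot(P[:,0]-c[0],P[:,1]-c[1])<40)]
        top=P[(P[:,2]>36)&(P[:,2]<52)]
        br=P[(np.hypot(P[:,0]-c[0],P[:,1]-c[1])<32)&(np.hypot(P[:,0]-c[0],P[:,1]-c[1])>21)&(P[:,2]<24)&(P[:,2]>10)]
        A=np.c_[br[:,:2]-c,np.ones(len(br))];q=np.linalg.lstsq(A,br[:,2],rcond=None)[0]
        print(n,len(top),top.mean(0).round(1),"brim",len(br),q.round(3),np.std(br[:,2]-A@q).round(1))
s=ctrl.read_state();print(s["eef_pos"])
```

```text
top 94 [522.5 108.5  44.5] brim 184 [ 1.0000e-02 -1.0000e-03  1.6977e+01] 2.0
top 94 [ 5.114e+02 -5.000e-01  4.490e+01] brim 169 [-7.0000e-03 -2.0000e-03  1.6766e+01] 2.0
scene 60 [523.  103.6  41.3] brim 77 [-1.900e-02  7.000e-03  1.391e+01] 1.0
scene 69 [512.1  -5.2  41.4] brim 85 [-2.1000e-02  1.1000e-02  1.3725e+01] 1.1
[ 558.05194513 -167.18108532  146.38736394]
```

>>> send_rows:
  rows:
    - {"x":0,"y":0,"z":-3,"roll":0,"claw":0}
    - {"x":0,"y":0,"z":-6,"roll":0,"claw":0}
    - {"x":0,"y":0,"z":-8.5,"roll":0,"claw":0}
    - {"x":0,"y":0,"z":-10.5,"roll":0,"claw":0}
    - {"x":0,"y":0,"z":-11.8,"roll":0,"claw":0}

```text
clock: 16.1
eef_pos: [556.9, -167.2, 26.1]
tool_rot: [3.141, -0.003, 3.048]
force: [-0.4, -0.5, -0.3]
width: 85.4
```

>>> send_rows:
  rows:
    - {"x":0,"y":0,"z":0,"roll":0,"claw":0}
    - {"x":0,"y":0,"z":0,"roll":0,"claw":0.15}
    - {"x":0,"y":0,"z":0,"roll":0,"claw":0.3}
    - {"x":0,"y":0,"z":0,"roll":0,"claw":0.3}
    - {"x":0,"y":0,"z":0,"roll":0,"claw":0.3}

```text
clock: 16.52
eef_pos: [559.1, -167.9, 29.8]
tool_rot: [-3.141, 0.003, 3.047]
force: [0.1, 0.8, 2.9]
width: 65.6
```

>>> send_rows:
  rows:
    - {"x":0,"y":0,"z":0,"roll":0,"claw":0}
    - {"x":0,"y":0,"z":0,"roll":0,"claw":0}
    - {"x":0,"y":0,"z":0,"roll":0,"claw":0}
    - {"x":0,"y":0,"z":1,"roll":0,"claw":0}
    - {"x":0,"y":0,"z":4,"roll":0,"claw":0}

```text
clock: 16.93
eef_pos: [555.2, -166.8, 65.8]
tool_rot: [3.14, -0.008, 3.048]
force: [0.7, -0.7, 0.6]
width: 85.3
```

>>> send_rows:
  rows:
    - {"x":0,"y":0,"z":0,"roll":-7,"claw":0}
    - {"x":0,"y":0,"z":0,"roll":-14,"claw":0}
    - {"x":0,"y":0,"z":0,"roll":-21,"claw":0}
    - {"x":0,"y":0,"z":0,"roll":-28,"claw":0}
    - {"x":0,"y":0,"z":0,"roll":-35,"claw":0}

```text
clock: 17.35
eef_pos: [558.3, -167.6, 69.2]
tool_rot: [3.141, 0.001, 2.43]
force: [-0.2, -0.6, 0.1]
width: 85.2
```

>>> send_rows:
  rows:
    - {"x":0,"y":0,"z":0,"roll":-7,"claw":0}
    - {"x":0,"y":0,"z":0,"roll":-14,"claw":0}
    - {"x":0,"y":0,"z":0,"roll":-21,"claw":0}
    - {"x":0,"y":0,"z":0,"roll":-28,"claw":0}
    - {"x":0,"y":0,"z":0,"roll":-35,"claw":0}

```text
clock: 17.77
eef_pos: [558.4, -167.4, 69.1]
tool_rot: [3.141, -0.0, 1.82]
force: [0.2, 0.8, 0.1]
width: 85.6
```

>>> send_rows:
  rows:
    - {"x":0,"y":0,"z":0,"roll":-7,"claw":0}
    - {"x":0,"y":0,"z":0,"roll":-14,"claw":0}
    - {"x":0,"y":0,"z":0,"roll":-19,"claw":0}
    - {"x":0,"y":0,"z":0,"roll":-19,"claw":0}
    - {"x":0,"y":0,"z":0,"roll":-19,"claw":0}

```text
clock: 18.18
eef_pos: [558.3, -167.3, 68.7]
tool_rot: [3.141, -0.0, 1.497]
force: [-0.1, 0.7, -0.3]
width: 85.5
```

>>> send_rows:
  rows:
    - {"x":0,"y":0,"z":-1.5,"roll":0,"claw":0}
    - {"x":0,"y":0,"z":-3,"roll":0,"claw":0}
    - {"x":0,"y":0,"z":-4,"roll":0,"claw":0}
    - {"x":0,"y":0,"z":-4,"roll":0,"claw":0}
    - {"x":0,"y":0,"z":-4,"roll":0,"claw":0.2}

```text
clock: 18.6
eef_pos: [557.7, -167.7, 28.1]
tool_rot: [-3.141, -0.001, 1.495]
force: [0.2, 0.4, -0.0]
width: 75.2
```

>>> send_rows:
  rows:
    - {"x":0,"y":0,"z":0,"roll":0,"claw":0.6}
    - {"x":0,"y":0,"z":0,"roll":0,"claw":0.6}
    - {"x":0,"y":0,"z":0,"roll":0,"claw":0.6}
    - {"x":0,"y":0,"z":0,"roll":0,"claw":0.6}
    - {"x":0,"y":0,"z":0,"roll":0,"claw":0.6}

```text
clock: 19.02
eef_pos: [557.7, -167.9, 29.4]
tool_rot: [-3.142, -0.0, 1.494]
force: [-3.7, 0.3, 6.5]
width: 65.6
```

>>> send_rows:
  rows:
    - {"x":0,"y":0,"z":0.5,"roll":0,"claw":0.6}
    - {"x":0,"y":0,"z":2,"roll":0,"claw":0.6}
    - {"x":0,"y":0,"z":4,"roll":0,"claw":0.6}
    - {"x":0,"y":0,"z":7,"roll":0,"claw":0.6}
    - {"x":0,"y":0,"z":10,"roll":0,"claw":0.6}

```text
clock: 19.43
eef_pos: [557.6, -167.3, 128.9]
tool_rot: [-3.14, -0.0, 1.494]
force: [0.6, 0.3, -2.9]
width: 65.7
```

Run:
```python
from h import *
im,d=ctrl.get_image("scene");cv2.imwrite("pics/g3.png",cv2.resize(im[140:300,90:270],None,fx=3.5,fy=3.5,interpolation=cv2.INTER_CUBIC))
s=ctrl.read_state();print(s["eef_pos"],s["tool_rot"],s["width"])
```

```text
[ 561.09365292 -169.0439164   135.0136688 ] [3.13309687e+00 1.80934456e-03 1.49388866e+00] 65.76940650531985
```

View pics/g3.png

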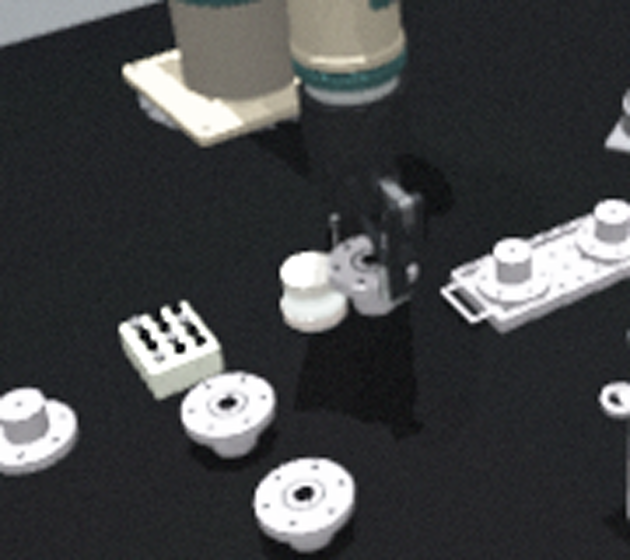

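Run:
```python
from h import *
im,d=ctrl.get_image("scene");s=ctrl.read_state();print(s["eef_pos"],s["width"],s["force"],s["torque"])
cv2.imwrite("pics/g4.png",cv2.resize(im[185:240,170:220],None,fx=10,fy=10,interpolation=cv2.INTER_CUBIC))
X=cloud("scene",d);P=X[185:240,170:220].reshape(-1,3);c=s["eef_pos"]
m=(np.hypot(P[:,0]-c[0],P[:,1]-c[1])<45)&(P[:,2]>90)&(P[:,2]<160)&(im[185:240,170:220].reshape(-1,3).min(1)>110)
q=P[m];print(len(q),q.min(0).round(),q.max(0).round())
u,sv,v=np.linalg.svd(q-q.mean(0),full_matrices=False);print(sv,v[2],q.mean(0))
```

```text
[ 561.43356665 -169.17183145  133.01158269] 65.79715447595105 [ 1.52471629 -0.23519527 -3.16464433] [-0.04743829 -0.15852609  0.01601074]
272 [ 525. -206.  106.] [ 600. -148.  159.]
[326.79064495 199.41241795 169.02219072] [-0.18531624 -0.47646521 -0.85944098] [ 565.02256923 -185.26015286  138.52385704]
```

View pics/g4.png

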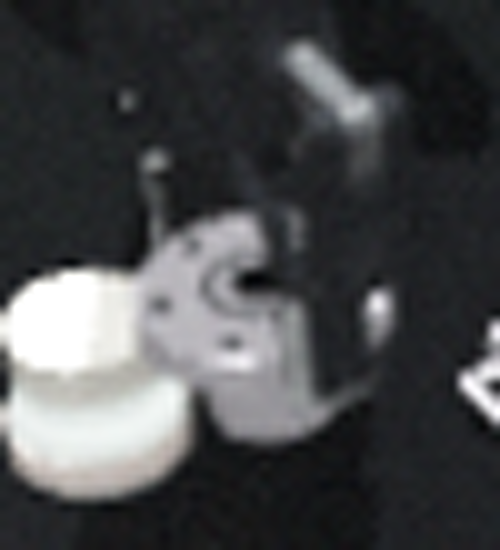

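The flange has swung about the jaw axis, with the brim at crop (200,300) tilted about 27°. I set it down while dragging towards +y so that its crown sits flat, then regrip lower.

>>> send_rows:
  rows:
    - {"x":0,"y":0,"z":-2,"roll":0,"claw":0.6}
    - {"x":0,"y":0,"z":-4,"roll":0,"claw":0.6}
    - {"x":0,"y":0,"z":-6,"roll":0,"claw":0.6}
    - {"x":0,"y":0,"z":-8,"roll":0,"claw":0.6}
    - {"x":0,"y":0,"z":-8.8,"roll":0,"claw":0.6}

```text
clock: 19.95
eef_pos: [556.2, -166.5, 37.2]
tool_rot: [-3.137, -0.001, 1.495]
force: [-1.0, 0.4, -3.4]
width: 65.5
```

>>> send_rows:
  rows:
    - {"x":0,"y":0,"z":-0.2,"roll":0,"claw":0.6}
    - {"x":0,"y":0.3,"z":-0.5,"roll":0,"claw":0.6}
    - {"x":0,"y":0.7,"z":-0.8,"roll":0,"claw":0.6}
    - {"x":0,"y":1.1,"z":-0.9,"roll":0,"claw":0.6}
    - {"x":0,"y":1.5,"z":-1,"roll":0,"claw":0.6}

```text
clock: 20.37
eef_pos: [558.6, -152.0, 30.9]
tool_rot: [3.14, -0.0, 1.494]
force: [0.8, -0.3, -3.5]
width: 65.9
```

>>> send_rows:
  rows:
    - {"x":0,"y":0.4,"z":0,"roll":0,"claw":0.6}
    - {"x":0,"y":0.8,"z":0,"roll":0,"claw":0.6}
    - {"x":0,"y":1.2,"z":-0.1,"roll":0,"claw":0.6}
    - {"x":0,"y":1.6,"z":-0.1,"roll":0,"claw":0.6}
    - {"x":0,"y":1.6,"z":-0.1,"roll":0,"claw":0.6}

```text
clock: 20.78
eef_pos: [558.2, -135.6, 29.5]
tool_rot: [3.141, -0.0, 1.495]
force: [0.0, 0.3, -3.2]
width: 65.8
```

Run:
```python
from h import *
im,d=ctrl.get_image("scene");s=ctrl.read_state();print(s["eef_pos"],s["width"],s["force"],s["torque"])
cv2.imwrite("pics/g5.png",cv2.resize(im[190:270,170:250],None,fx=6,fy=6,interpolation=cv2.INTER_CUBIC))
```

```text
[ 558.20964032 -136.0950371    29.44309673] 66.07318131867528 [ 0.3978743   0.04108254 -0.2156159 ] [ 0.2809722  -0.02364895 -0.02234796]
```

View pics/g5.png

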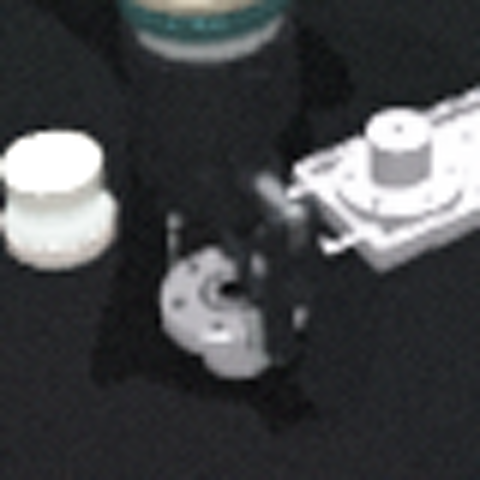

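```bash
cat >> h.py <<'E'
def tilt(n,box,k=8):
    u0,u1,v0,v1=box;D=[];
    for i in range(k):
        im,d=ctrl.get_image(n);D.append(d)
    X=cloud(n,np.median(D,0))[v0:v1,u0:u1].reshape(-1,3);w=im[v0:v1,u0:u1].reshape(-1,3).min(1)
    X=X[w>100];best=None;r=np.random.default_rng(0)
    for i in range(400):
        p=X[r.choice(len(X),3,False)];nn=np.cross(p[1]-p[0],p[2]-p[0]);L=np.linalg.norm(nn)
        if L<60: continue
        nn/=L;ok=abs((X-p[0])@nn)<2.5
        if best is None or ok.sum()>best.sum(): best=ok
    q=X[best];c=q.mean(0);nv=np.linalg.svd(q-c)[2][2];nv*=np.sign(nv[2])
    return len(X),best.sum(),c.round(1),nv.round(2),q.min(0).round(),q.max(0).round()
E
python3 - <<'E'
from h import *
print(tilt("scene",(194,213,228,254)))
print(tilt("scene",(140,175,245,275),3))
s=ctrl.read_state();print(s["eef_pos"],s["force"],s["torque"])
E
```

```text
(246, np.int64(176), array([ 553.8, -151.8,   37.8]), array([ 0.01, -0.02,  1.  ]), array([ 522., -172.,   34.]), array([ 594., -117.,   41.]))
(556, np.int64(371), array([ 526.5, -287. ,   37.9]), array([ 0., -0.,  1.]), array([ 488., -320.,   35.]), array([ 615., -254.,   40.]))
[ 558.2036759  -136.46432915   29.4281296 ] [0.35004647 2.33050813 0.35633515] [ 0.41587079 -0.0112721   0.07947609]
```

The depth plane is level: the brim face is at z≈38, the same as the standing flanges. The tilt was a trick of the gripper hiding part of the brim, so I carry on to the middle of the tray.

>>> send_rows:
  rows:
    - {"x":0,"y":0,"z":0.7,"roll":0,"claw":0.6}
    - {"x":0,"y":0,"z":2.2,"roll":0,"claw":0.6}
    - {"x":0,"y":0,"z":4.5,"roll":0,"claw":0.6}
    - {"x":0,"y":0,"z":6.5,"roll":0,"claw":0.6}
    - {"x":0,"y":0,"z":7.5,"roll":0,"claw":0.6}

```text
clock: 21.8
eef_pos: [558.9, -138.0, 106.7]
tool_rot: [3.138, 0.002, 1.493]
force: [-0.7, -0.2, -3.0]
width: 65.8
```

>>> send_rows:
  rows:
    - {"x":-0.4,"y":2,"z":0.2,"roll":0,"claw":0.6}
    - {"x":-1,"y":5,"z":0.5,"roll":0,"claw":0.6}
    - {"x":-1.6,"y":8,"z":0.5,"roll":0,"claw":0.6}
    - {"x":-2.2,"y":11,"z":0.5,"roll":0,"claw":0.6}
    - {"x":-2.8,"y":14,"z":0.5,"roll":0,"claw":0.6}

```text
clock: 22.22
eef_pos: [529.5, 4.2, 109.3]
tool_rot: [-3.142, 0.0, 1.493]
force: [-0.2, 0.7, -3.1]
width: 65.8
```

>>> send_rows:
  rows:
    - {"x":-0.5,"y":2.3,"z":0,"roll":0,"claw":0.6}
    - {"x":-1,"y":4,"z":0,"roll":0,"claw":0.6}
    - {"x":-1.2,"y":5.1,"z":0,"roll":0,"claw":0.6}
    - {"x":-1.2,"y":5.1,"z":0,"roll":0,"claw":0.6}
    - {"x":-1.2,"y":5.1,"z":0,"roll":0,"claw":0.6}

```text
clock: 22.63
eef_pos: [518.4, 53.7, 109.4]
tool_rot: [3.141, 0.001, 1.494]
force: [0.0, -0.2, -4.5]
width: 65.4
```

Run:
```python
from h import *
im,d=ctrl.get_image("scene");s=ctrl.read_state();print(s["eef_pos"],s["force"])
c=s["eef_pos"];X=cloud("scene",d);P=X.reshape(-1,3);w=im.reshape(-1,3).min(1)>100
m=w&(np.hypot(P[:,0]-c[0],P[:,1]-c[1])<42)&(P[:,2]>95)&(P[:,2]<140)
q=P[m];ul=np.argwhere(m.reshape(384,512));print(m.sum(),ul.min(0),ul.max(0))
b=(ul[:,1].min(),ul[:,1].max(),ul[:,0].min(),ul[:,0].max());print(tilt("scene",b))
cv2.imwrite("pics/g6.png",cv2.resize(im[150:240,200:310],None,fx=6,fy=6,interpolation=cv2.INTER_CUBIC))
```

```text
[518.65884364  52.67395015 109.46204219] [ 0.1199675  -0.75526759 -2.80442224]
195 [180 240] [196 256]
(200, np.int64(147), array([513.7,  39.8, 117.8]), array([ 0.01, -0.01,  1.  ]), array([481.,  17., 114.]), array([556.,  73., 119.]))
```

View pics/g6.png

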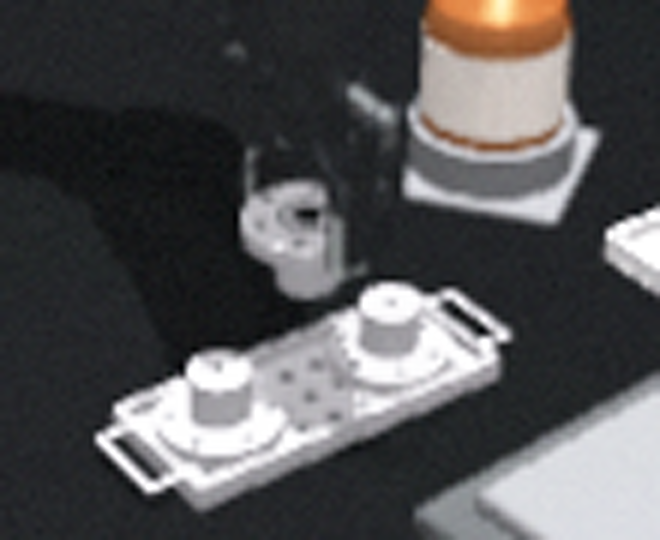

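>>> send_rows:
  rows:
    - {"x":0,"y":0.05,"z":-1.5,"roll":0,"claw":0.6}
    - {"x":0,"y":0.05,"z":-3,"roll":0,"claw":0.6}
    - {"x":0,"y":0.05,"z":-4.5,"roll":0,"claw":0.6}
    - {"x":0,"y":0.05,"z":-5.5,"roll":0,"claw":0.6}
    - {"x":0,"y":0.05,"z":-5.5,"roll":0,"claw":0.6}

```text
clock: 23.5
eef_pos: [516.8, 54.7, 52.6]
tool_rot: [-3.138, 0.0, 1.494]
force: [0.5, 1.1, -3.2]
width: 66.0
```

>>> send_rows:
  rows:
    - {"x":0,"y":0,"z":-0.5,"roll":0,"claw":0.6}
    - {"x":0,"y":0,"z":-1.0,"roll":0,"claw":0.6}
    - {"x":0,"y":0,"z":-1.5,"roll":0,"claw":0.6}
    - {"x":0,"y":0,"z":-1.9,"roll":0,"claw":0.6}
    - {"x":0,"y":0,"z":-2.05,"roll":0,"claw":0.6}

```text
clock: 23.92
eef_pos: [517.9, 54.9, 33.4]
tool_rot: [-3.141, -0.0, 1.494]
force: [-0.7, -1.0, -3.0]
width: 65.6
```

>>> send_rows:
  rows:
    - {"x":0,"y":0,"z":0,"roll":0,"claw":0.6}
    - {"x":0,"y":0,"z":0,"roll":0,"claw":0.6}
    - {"x":0,"y":0,"z":0,"roll":0,"claw":0.6}

```text
clock: 24.17
eef_pos: [518.2, 54.8, 34.0]
tool_rot: [3.141, -0.0, 1.494]
force: [0.9, 0.1, -2.7]
width: 65.9
```

>>> send_rows:
  rows:
    - {"x":0,"y":0,"z":-0.1,"roll":0,"claw":0.6}
    - {"x":0,"y":0,"z":-0.1,"roll":0,"claw":0.6}
    - {"x":0,"y":0,"z":-0.1,"roll":0,"claw":0}
    - {"x":0,"y":0,"z":-0.1,"roll":0,"claw":0}
    - {"x":0,"y":0,"z":-0.1,"roll":0,"claw":0}

```text
clock: 24.58
eef_pos: [518.4, 54.8, 33.0]
tool_rot: [3.141, -0.0, 1.494]
force: [0.3, -0.3, -0.4]
width: 85.3
```

>>> send_rows:
  rows:
    - {"x":0,"y":0,"z":1.5,"roll":0,"claw":0}
    - {"x":0,"y":0,"z":4,"roll":0,"claw":0}
    - {"x":0,"y":0,"z":8,"roll":0,"claw":0.25}
    - {"x":0,"y":-3,"z":11.3,"roll":7,"claw":0.25}
    - {"x":0,"y":-7,"z":11.3,"roll":14,"claw":0.25}

```text
clock: 25.0
eef_pos: [521.7, -10.8, 150.1]
tool_rot: [3.133, -0.0, 1.754]
force: [2.1, -0.6, -0.3]
width: 64.1
```

>>> send_rows:
  rows:
    - {"x":-0.6,"y":-3.5,"z":0,"roll":7,"claw":0.25}
    - {"x":-1.2,"y":-7,"z":0,"roll":14,"claw":0.25}
    - {"x":-1.8,"y":-10.5,"z":0,"roll":21,"claw":0.25}
    - {"x":-2.4,"y":-14,"z":0,"roll":28,"claw":0.25}
    - {"x":-3.2,"y":-17,"z":0,"roll":35,"claw":0.25}

```text
clock: 25.42
eef_pos: [485.9, -187.6, 146.1]
tool_rot: [-3.142, 0.002, 2.354]
force: [0.2, 0.0, -0.3]
width: 63.7
```

>>> send_rows:
  rows:
    - {"x":-0.9,"y":-3.5,"z":0,"roll":7,"claw":0.25}
    - {"x":-1.8,"y":-7,"z":0,"roll":14,"claw":0.25}
    - {"x":-2.7,"y":-10.5,"z":0,"roll":21,"claw":0.25}
    - {"x":-3.6,"y":-14,"z":0,"roll":28,"claw":0.25}
    - {"x":-4.3,"y":-16.5,"z":0,"roll":35,"claw":0.25}

```text
clock: 25.83
eef_pos: [441.4, -353.9, 146.0]
tool_rot: [-3.139, 0.0, 2.963]
force: [0.4, 0.5, -0.3]
width: 64.1
```

>>> send_rows:
  rows:
    - {"x":-0.6,"y":-2,"z":0,"roll":5,"claw":0.25}
    - {"x":-1.2,"y":-3.5,"z":0,"roll":5,"claw":0.25}
    - {"x":-2,"y":-5.3,"z":0,"roll":5,"claw":0.25}
    - {"x":-2,"y":-5.3,"z":0,"roll":5,"claw":0.25}
    - {"x":-2,"y":-5.3,"z":0,"roll":5,"claw":0.25}

```text
clock: 26.25
eef_pos: [422.1, -403.9, 145.7]
tool_rot: [-3.141, -0.0, 3.044]
force: [-0.1, 1.3, 0.1]
width: 64.0
```

Run:
```python
from h import *
s=ctrl.read_state();print(s["eef_pos"],s["tool_rot"],s["force"],s["qpos"])
im,d=ctrl.get_image("top");im2,_=ctrl.get_image("scene")
print(tilt("scene",(232,262,195,215)))
X=cloud("top",d);P=X.reshape(-1,3);m=(abs(P[:,0]-518)<60)&(abs(P[:,1]-54)<120)&(P[:,2]>37)
print(np.percentile(P[m][:,2],[5,50,95]))
cv2.imwrite("pics/p4.png",cv2.resize(np.hstack([im2[150:280,170:320],im[160:290,160:310]]),None,fx=2.6,fy=2.6,interpolation=cv2.INTER_CUBIC))
for a,ce,mm in blobs(im):
    if 330<ce[0]<400 and 140<ce[1]<275: print(a,ce.round(1))
```

```text
[ 422.07548979 -403.88002399  145.68940663] [-3.14125388e+00 -4.09349978e-04  3.04449130e+00] [-0.14922224  1.32330529  0.14356364] [ 0.70055414  0.65537931  0.02270833  1.79803208 -0.02097185  0.68854934
  2.20845049]
(365, np.int64(272), array([517.4,  41.5,  41.8]), array([0.01, 0.  , 1.  ]), array([484., -20.,  38.]), array([550., 103.,  44.]))
[39.79029283 44.91386755 50.69906819]
370 [347.2 178.6]
383 [347.2 215.8]
236 [381.6 251.3]
477 [345.2 253.4]
```

View pics/p4.png

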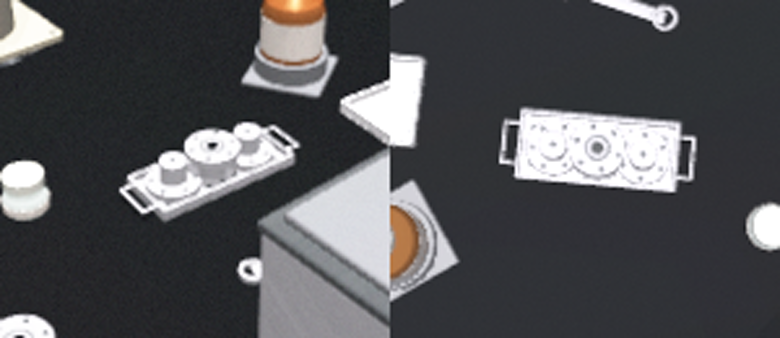

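The first layer (up, down, up) sits flat. Now the third crown-up flange.

>>> send_rows:
  rows:
    - {"x":0,"y":0,"z":-3,"roll":0,"claw":0.25}
    - {"x":0,"y":0,"z":-6,"roll":0,"claw":0.25}
    - {"x":0,"y":0,"z":-9,"roll":0,"claw":0.25}
    - {"x":0,"y":0,"z":-11,"roll":0,"claw":0.25}
    - {"x":0,"y":0,"z":-11.9,"roll":0,"claw":0.25}

```text
clock: 27.17
eef_pos: [421.7, -401.4, 23.9]
tool_rot: [3.139, -0.004, 3.048]
force: [-0.5, -0.0, -0.1]
width: 64.1
```

>>> send_rows:
  rows:
    - {"x":0,"y":0,"z":0,"roll":0,"claw":0.25}
    - {"x":0,"y":0,"z":0,"roll":0,"claw":0.5}
    - {"x":0,"y":0,"z":0,"roll":0,"claw":1}
    - {"x":0,"y":0,"z":0,"roll":0,"claw":1}
    - {"x":0,"y":0,"z":0,"roll":0,"claw":1}

```text
clock: 27.58
eef_pos: [424.1, -403.8, 28.7]
tool_rot: [-3.14, 0.003, 3.047]
force: [-1.0, -0.1, 6.5]
width: 31.9
```

>>> send_rows:
  rows:
    - {"x":0,"y":0,"z":0,"roll":0,"claw":1}
    - {"x":0,"y":0,"z":0,"roll":0,"claw":1}
    - {"x":0,"y":0,"z":0.5,"roll":0,"claw":1}
    - {"x":0,"y":0,"z":2,"roll":0,"claw":1}
    - {"x":0,"y":0,"z":4,"roll":0,"claw":1}

```text
clock: 28.0
eef_pos: [421.9, -401.6, 66.2]
tool_rot: [3.139, -0.003, 3.047]
force: [0.4, 1.1, -4.0]
width: 32.1
```

>>> send_rows:
  rows:
    - {"x":0,"y":0,"z":2,"roll":0,"claw":1}
    - {"x":0,"y":0,"z":4,"roll":0,"claw":1}
    - {"x":0,"y":0,"z":6,"roll":0,"claw":1}
    - {"x":0.5,"y":3,"z":8,"roll":0,"claw":1}
    - {"x":1.5,"y":6,"z":8.5,"roll":0,"claw":1}

```text
clock: 28.42
eef_pos: [437.4, -345.4, 155.0]
tool_rot: [-3.138, 0.003, 3.042]
force: [0.5, 1.1, -3.5]
width: 32.2
```

>>> send_rows:
  rows:
    - {"x":0.7,"y":3,"z":0,"roll":0,"claw":1}
    - {"x":1.4,"y":6,"z":0,"roll":0,"claw":1}
    - {"x":2.1,"y":9,"z":0,"roll":0,"claw":1}
    - {"x":2.8,"y":12,"z":0,"roll":0,"claw":1}
    - {"x":3.5,"y":16,"z":0,"roll":0,"claw":1}

```text
clock: 28.83
eef_pos: [473.0, -183.3, 152.3]
tool_rot: [-3.14, 0.001, 3.044]
force: [1.6, -0.3, -2.0]
width: 31.8
```

>>> send_rows:
  rows:
    - {"x":0.7,"y":3,"z":0,"roll":0,"claw":1}
    - {"x":1.4,"y":6,"z":0,"roll":0,"claw":1}
    - {"x":2.1,"y":9,"z":0,"roll":0,"claw":1}
    - {"x":2.8,"y":12,"z":0,"roll":0,"claw":1}
    - {"x":3.5,"y":16,"z":0,"roll":0,"claw":1}

```text
clock: 29.25
eef_pos: [508.0, -23.4, 152.2]
tool_rot: [-3.14, 0.0, 3.044]
force: [1.7, -0.4, -2.6]
width: 32.2
```

>>> send_rows:
  rows:
    - {"x":0.4,"y":3,"z":0,"roll":0,"claw":1}
    - {"x":0.8,"y":6,"z":0,"roll":0,"claw":1}
    - {"x":1.0,"y":7.8,"z":0,"roll":0,"claw":1}
    - {"x":1.0,"y":7.8,"z":0,"roll":0,"claw":1}
    - {"x":1.0,"y":7.8,"z":0,"roll":0,"claw":1}

```text
clock: 29.67
eef_pos: [517.7, 56.6, 152.0]
tool_rot: [3.141, -0.0, 3.051]
force: [0.4, -0.8, -2.9]
width: 32.0
```

>>> send_rows:
  rows:
    - {"x":0,"y":0,"z":0,"roll":0,"claw":1}
    - {"x":0,"y":0,"z":0,"roll":0,"claw":1}
    - {"x":0,"y":0,"z":-2,"roll":0,"claw":1}
    - {"x":0,"y":0,"z":-4,"roll":0,"claw":1}
    - {"x":0,"y":0,"z":-5,"roll":0,"claw":1}

```text
clock: 30.08
eef_pos: [517.0, 53.6, 100.4]
tool_rot: [-3.141, -0.002, 3.045]
force: [-0.5, -0.4, -3.9]
width: 32.6
```

>>> send_rows:
  rows:
    - {"x":0,"y":0,"z":0,"roll":0,"claw":1}
    - {"x":0,"y":0,"z":0,"roll":0,"claw":1}
    - {"x":0,"y":0,"z":0,"roll":0,"claw":1}

```text
clock: 30.33
eef_pos: [518.7, 54.7, 102.5]
tool_rot: [3.141, 0.001, 3.046]
force: [-0.2, 0.3, -3.2]
width: 32.3
```

>>> send_rows:
  rows:
    - {"x":0,"y":0,"z":-1,"roll":0,"claw":1}
    - {"x":0,"y":0,"z":-1.8,"roll":0,"claw":1}
    - {"x":0,"y":0,"z":-2.3,"roll":0,"claw":1}
    - {"x":0,"y":0,"z":-2.5,"roll":0,"claw":1}
    - {"x":0,"y":0,"z":-2.6,"roll":0,"claw":1}

```text
clock: 30.75
eef_pos: [517.7, 55.2, 75.1]
tool_rot: [-3.141, -0.001, 3.047]
force: [-0.4, 0.4, -3.8]
width: 32.2
```

>>> send_rows:
  rows:
    - {"x":0,"y":0,"z":-0.1,"roll":0,"claw":1}
    - {"x":0,"y":0,"z":-0.1,"roll":0,"claw":1}
    - {"x":0,"y":0,"z":-0.2,"roll":0,"claw":1}
    - {"x":0,"y":0,"z":-0.2,"roll":0,"claw":1}

```text
clock: 31.08
eef_pos: [518.2, 55.2, 73.9]
tool_rot: [3.142, 0.0, 3.047]
force: [-0.1, -1.4, -3.6]
width: 32.0
```

>>> send_rows:
  rows:
    - {"x":0,"y":0,"z":-0.1,"roll":0,"claw":1}
    - {"x":0,"y":0,"z":-0.1,"roll":0,"claw":1}
    - {"x":0,"y":0,"z":-0.1,"roll":0,"claw":1}

```text
clock: 31.33
eef_pos: [518.1, 55.2, 72.8]
tool_rot: [3.142, 0.0, 3.047]
force: [-0.2, 0.1, -2.9]
width: 32.3
```

>>> send_rows:
  rows:
    - {"x":0,"y":0,"z":-0.1,"roll":0,"claw":1}
    - {"x":0,"y":0,"z":-0.1,"roll":0,"claw":1}
    - {"x":0,"y":0,"z":-0.1,"roll":0,"claw":1}

```text
clock: 31.58
eef_pos: [518.2, 55.2, 72.7]
tool_rot: [3.141, 0.001, 3.047]
force: [-2.6, 0.2, 5.0]
width: 32.2
```

>>> send_rows:
  rows:
    - {"x":0,"y":0,"z":0,"roll":0,"claw":0.4}
    - {"x":0,"y":0,"z":0,"roll":0,"claw":0.4}
    - {"x":0,"y":0,"z":0,"roll":0,"claw":0.35}
    - {"x":0,"y":0,"z":0.5,"roll":0,"claw":0.35}
    - {"x":0,"y":0,"z":1.5,"roll":0,"claw":0.25}

```text
clock: 32.0
eef_pos: [517.3, 55.1, 86.4]
tool_rot: [-3.141, -0.002, 3.047]
force: [-0.2, -0.1, -0.5]
width: 63.6
```

>>> send_rows:
  rows:
    - {"x":0,"y":0,"z":2.5,"roll":0,"claw":0.25}
    - {"x":0,"y":0,"z":5.5,"roll":0,"claw":0}
    - {"x":0,"y":-2,"z":7,"roll":0,"claw":0}
    - {"x":0,"y":-5,"z":7,"roll":0,"claw":0}
    - {"x":0.2,"y":-9,"z":7,"roll":0,"claw":0}

```text
clock: 32.42
eef_pos: [521.2, -32.5, 159.1]
tool_rot: [3.139, 0.004, 3.053]
force: [-0.3, -1.2, -1.0]
width: 85.2
```

>>> send_rows:
  rows:
    - {"x":0,"y":-3.5,"z":0,"roll":0,"claw":0}
    - {"x":0.1,"y":-7,"z":0,"roll":0,"claw":0}
    - {"x":0.2,"y":-10.5,"z":0,"roll":0,"claw":0}
    - {"x":0.3,"y":-14,"z":0,"roll":0,"claw":0}
    - {"x":0.3,"y":-17,"z":0,"roll":0,"claw":0}

```text
clock: 32.83
eef_pos: [523.0, -207.8, 157.9]
tool_rot: [-3.14, 0.001, 3.046]
force: [0.3, 0.0, 0.2]
width: 85.1
```

>>> send_rows:
  rows:
    - {"x":0.1,"y":-3,"z":0,"roll":0,"claw":0}
    - {"x":0.2,"y":-6,"z":0,"roll":0,"claw":0}
    - {"x":0.2,"y":-8,"z":0,"roll":0,"claw":0}
    - {"x":0.2,"y":-8,"z":0,"roll":0,"claw":0}
    - {"x":0.2,"y":-8,"z":0,"roll":0,"claw":0}

```text
clock: 33.25
eef_pos: [524.5, -286.4, 157.5]
tool_rot: [-3.141, 0.0, 3.044]
force: [0.3, -0.0, -0.9]
width: 85.3
```

Run:
```python
from h import *
for n in("top","scene"):
    im,d=ctrl.get_image(n);cv2.imwrite(f"pics/p5{n}.png",im)
s=ctrl.read_state();print(s["eef_pos"],s["tool_rot"],s["force"])
print(tilt("top",(218,262,203,232)))
X=cloud("top",ctrl.get_image("top")[1]).reshape(-1,3)
for lo,hi in((78,92),(36,52)):
    q=X[(abs(X[:,0]-518)<60)&(abs(X[:,1]-54)<120)&(X[:,2]>lo)&(X[:,2]<hi)];print(lo,len(q),q.mean(0).round(1))
```

```text
[ 525.23618219 -283.52188493  157.20134351] [3.14057617e+00 7.60066528e-05 3.04841763e+00] [ 0.30754612  0.38305783 -0.0311828 ]
(1204, np.int64(346), array([518.2,  54.3,  16.1]), array([ 0.01, -0.  ,  1.  ]), array([476., -15.,  13.]), array([565., 123.,  18.]))
78 94 [516.4  55.4  84.6]
36 215 [517.7  54.2  45.1]
```

>>> send_rows:
  rows:
    - {"x":0,"y":-0.05,"z":-3.5,"roll":0,"claw":0}
    - {"x":0,"y":-0.05,"z":-7,"roll":0,"claw":0}
    - {"x":0,"y":-0.05,"z":-10,"roll":0,"claw":0}
    - {"x":0,"y":-0.05,"z":-12,"roll":0,"claw":0}
    - {"x":0,"y":-0.05,"z":-12.9,"roll":0,"claw":0}

```text
clock: 34.22
eef_pos: [523.2, -284.3, 24.7]
tool_rot: [3.14, -0.005, 3.047]
force: [-0.3, 0.0, 0.3]
width: 85.5
```

>>> send_rows:
  rows:
    - {"x":0,"y":0,"z":0,"roll":0,"claw":0}
    - {"x":0,"y":0,"z":0,"roll":0,"claw":0.15}
    - {"x":0,"y":0,"z":0,"roll":0,"claw":0.3}
    - {"x":0,"y":0,"z":0,"roll":0,"claw":0.3}
    - {"x":0,"y":0,"z":0,"roll":0,"claw":0.3}

```text
clock: 34.63
eef_pos: [526.4, -285.6, 29.8]
tool_rot: [-3.141, 0.003, 3.048]
force: [0.5, 2.6, 6.1]
width: 65.6
```

>>> send_rows:
  rows:
    - {"x":0,"y":0,"z":0,"roll":0,"claw":0}
    - {"x":0,"y":0,"z":0,"roll":0,"claw":0}
    - {"x":0,"y":0,"z":0,"roll":0,"claw":0}
    - {"x":0,"y":0,"z":1,"roll":0,"claw":0}
    - {"x":0,"y":0,"z":4,"roll":0,"claw":0}

```text
clock: 35.05
eef_pos: [522.3, -284.0, 65.1]
tool_rot: [3.139, -0.007, 3.047]
force: [0.7, 0.0, -1.0]
width: 85.3
```

>>> send_rows:
  rows:
    - {"x":0,"y":0,"z":0,"roll":-7,"claw":0}
    - {"x":0,"y":0,"z":0,"roll":-14,"claw":0}
    - {"x":0,"y":0,"z":0,"roll":-21,"claw":0}
    - {"x":0,"y":0,"z":0,"roll":-28,"claw":0}
    - {"x":0,"y":0,"z":0,"roll":-35,"claw":0}

```text
clock: 35.47
eef_pos: [525.3, -285.4, 68.6]
tool_rot: [3.141, 0.001, 2.43]
force: [0.4, -0.0, 0.6]
width: 85.3
```

>>> send_rows:
  rows:
    - {"x":0,"y":0,"z":0,"roll":-7,"claw":0}
    - {"x":0,"y":0,"z":0,"roll":-14,"claw":0}
    - {"x":0,"y":0,"z":0,"roll":-21,"claw":0}
    - {"x":0,"y":0,"z":0,"roll":-28,"claw":0}
    - {"x":0,"y":0,"z":0,"roll":-35,"claw":0}

```text
clock: 35.88
eef_pos: [525.3, -285.2, 68.5]
tool_rot: [3.141, -0.0, 1.82]
force: [0.9, 0.7, -0.6]
width: 85.1
```

>>> send_rows:
  rows:
    - {"x":0,"y":0,"z":0,"roll":-7,"claw":0}
    - {"x":0,"y":0,"z":0,"roll":-14,"claw":0}
    - {"x":0,"y":0,"z":0,"roll":-19,"claw":0}
    - {"x":0,"y":0,"z":0,"roll":-19,"claw":0}
    - {"x":0,"y":0,"z":0,"roll":-19,"claw":0}

```text
clock: 36.3
eef_pos: [525.3, -285.1, 68.1]
tool_rot: [3.141, -0.0, 1.497]
force: [0.4, -0.4, 0.5]
width: 85.3
```

>>> send_rows:
  rows:
    - {"x":0,"y":0,"z":-1.5,"roll":0,"claw":0}
    - {"x":0,"y":0,"z":-3,"roll":0,"claw":0}
    - {"x":0,"y":0,"z":-4,"roll":0,"claw":0}
    - {"x":0,"y":0,"z":-4,"roll":0,"claw":0}
    - {"x":0,"y":0,"z":-4,"roll":0,"claw":0.2}

```text
clock: 36.72
eef_pos: [524.7, -285.3, 27.6]
tool_rot: [-3.141, -0.001, 1.495]
force: [0.4, 0.7, 0.3]
width: 75.5
```

>>> send_rows:
  rows:
    - {"x":0,"y":0,"z":0,"roll":0,"claw":0.6}
    - {"x":0,"y":0,"z":0,"roll":0,"claw":0.6}
    - {"x":0,"y":0,"z":0,"roll":0,"claw":0.6}
    - {"x":0,"y":0,"z":0,"roll":0,"claw":0.6}
    - {"x":0,"y":0,"z":0,"roll":0,"claw":0.6}

```text
clock: 37.13
eef_pos: [524.7, -285.7, 28.8]
tool_rot: [3.141, 0.0, 1.494]
force: [-3.1, 0.5, 5.9]
width: 65.7
```

>>> send_rows:
  rows:
    - {"x":0,"y":0,"z":0.7,"roll":0,"claw":0.6}
    - {"x":0,"y":0,"z":2.2,"roll":0,"claw":0.6}
    - {"x":0,"y":0,"z":4.5,"roll":0,"claw":0.6}
    - {"x":0,"y":0,"z":7.5,"roll":0,"claw":0.6}
    - {"x":0,"y":0,"z":10,"roll":0,"claw":0.6}

```text
clock: 37.55
eef_pos: [525.3, -285.2, 129.3]
tool_rot: [3.141, 0.0, 1.494]
force: [0.0, 0.3, -3.9]
width: 65.4
```

>>> send_rows:
  rows:
    - {"x":0,"y":0,"z":1.5,"roll":0,"claw":0.6}
    - {"x":0,"y":0,"z":2.5,"roll":0,"claw":0.6}
    - {"x":0,"y":0,"z":2.5,"roll":0,"claw":0.6}
    - {"x":0,"y":0,"z":2.5,"roll":0,"claw":0.6}
    - {"x":0,"y":0,"z":2.5,"roll":0,"claw":0.6}

```text
clock: 37.97
eef_pos: [524.5, -284.5, 151.5]
tool_rot: [-3.14, -0.001, 1.494]
force: [0.9, 0.3, -3.0]
width: 66.2
```

>>> send_rows:
  rows:
    - {"x":-0.1,"y":2,"z":0,"roll":0,"claw":0.6}
    - {"x":-0.2,"y":5,"z":0,"roll":0,"claw":0.6}
    - {"x":-0.3,"y":8,"z":0,"roll":0,"claw":0.6}
    - {"x":-0.4,"y":11,"z":0,"roll":0,"claw":0.6}
    - {"x":-0.5,"y":14,"z":0,"roll":0,"claw":0.6}

```text
clock: 38.38
eef_pos: [519.0, -143.8, 151.4]
tool_rot: [-3.139, -0.0, 1.493]
force: [0.7, 0.0, -3.9]
width: 65.7
```

>>> send_rows:
  rows:
    - {"x":-0.2,"y":3,"z":0,"roll":0,"claw":0.6}
    - {"x":-0.3,"y":6,"z":0,"roll":0,"claw":0.6}
    - {"x":-0.4,"y":9,"z":0,"roll":0,"claw":0.6}
    - {"x":-0.5,"y":12,"z":0,"roll":0,"claw":0.6}
    - {"x":-0.6,"y":14.4,"z":0,"roll":0,"claw":0.6}

```text
clock: 38.8
eef_pos: [512.9, 1.5, 151.4]
tool_rot: [-3.139, -0.001, 1.496]
force: [0.4, 0.3, -4.6]
width: 65.9
```

>>> send_rows:
  rows:
    - {"x":0,"y":0,"z":0,"roll":0,"claw":0.6}
    - {"x":0,"y":0,"z":-1.5,"roll":0,"claw":0.6}
    - {"x":0,"y":0,"z":-3.5,"roll":0,"claw":0.6}
    - {"x":0,"y":0,"z":-5,"roll":0,"claw":0.6}
    - {"x":0,"y":0,"z":-5.5,"roll":0,"claw":0.6}

```text
clock: 39.22
eef_pos: [512.0, -1.2, 95.0]
tool_rot: [-3.136, 0.001, 1.494]
force: [-0.9, 0.3, -3.6]
width: 65.7
```

>>> send_rows:
  rows:
    - {"x":0,"y":0,"z":-0.5,"roll":0,"claw":0.6}
    - {"x":0,"y":0,"z":-1.2,"roll":0,"claw":0.6}
    - {"x":0,"y":0,"z":-1.8,"roll":0,"claw":0.6}
    - {"x":0,"y":0,"z":-2.2,"roll":0,"claw":0.6}
    - {"x":0,"y":0,"z":-2.3,"roll":0,"claw":0.6}

```text
clock: 39.63
eef_pos: [513.9, -1.3, 74.3]
tool_rot: [-3.141, -0.0, 1.494]
force: [-1.2, 0.3, -3.7]
width: 65.8
```

>>> send_rows:
  rows:
    - {"x":0,"y":0,"z":0,"roll":0,"claw":0.6}
    - {"x":0,"y":0,"z":0,"roll":0,"claw":0.6}
    - {"x":0,"y":0,"z":0,"roll":0,"claw":0.6}

```text
clock: 39.88
eef_pos: [514.4, -1.3, 75.2]
tool_rot: [3.141, -0.0, 1.494]
force: [1.1, 0.2, -4.2]
width: 65.8
```

Stepping down to contact.

>>> send_rows:
  rows:
    - {"x":0,"y":0.05,"z":-0.15,"roll":0,"claw":0.6}
    - {"x":0,"y":0.05,"z":-0.15,"roll":0,"claw":0.6}
    - {"x":0,"y":0.05,"z":-0.15,"roll":0,"claw":0.6}

```text
clock: 40.13
eef_pos: [514.1, -0.7, 73.3]
tool_rot: [3.142, -0.0, 1.494]
force: [0.8, -0.1, -3.8]
width: 66.0
```

>>> send_rows:
  rows:
    - {"x":0,"y":0,"z":-0.1,"roll":0,"claw":0.6}
    - {"x":0,"y":0,"z":-0.1,"roll":0,"claw":0.6}
    - {"x":0,"y":0,"z":-0.1,"roll":0,"claw":0.6}

```text
clock: 40.38
eef_pos: [514.2, -0.8, 72.9]
tool_rot: [3.141, -0.001, 1.494]
force: [-1.0, 0.5, 4.8]
width: 66.1
```

>>> send_rows:
  rows:
    - {"x":0,"y":0,"z":0,"roll":0,"claw":0}
    - {"x":0,"y":0,"z":0,"roll":0,"claw":0}
    - {"x":0,"y":0,"z":0,"roll":0,"claw":0}
    - {"x":0,"y":0,"z":1,"roll":0,"claw":0}
    - {"x":0,"y":0,"z":3,"roll":0,"claw":0}

```text
clock: 40.8
eef_pos: [512.7, -0.8, 101.5]
tool_rot: [-3.138, 0.0, 1.494]
force: [0.2, -0.2, -0.5]
width: 85.6
```

>>> send_rows:
  rows:
    - {"x":0,"y":0,"z":3,"roll":0,"claw":0}
    - {"x":0,"y":0,"z":5.5,"roll":0,"claw":0}
    - {"x":0,"y":-1,"z":5.5,"roll":0,"claw":0}
    - {"x":0.5,"y":-3,"z":5.5,"roll":0,"claw":0}
    - {"x":1,"y":-5,"z":5.5,"roll":0,"claw":0}

```text
clock: 41.22
eef_pos: [524.3, -50.6, 158.1]
tool_rot: [3.141, -0.001, 1.496]
force: [0.8, 0.4, 0.5]
width: 85.4
```

>>> send_rows:
  rows:
    - {"x":1,"y":-2,"z":0,"roll":7,"claw":0}
    - {"x":2,"y":-4,"z":0,"roll":14,"claw":0}
    - {"x":3,"y":-6,"z":0,"roll":21,"claw":0}
    - {"x":4,"y":-8,"z":0,"roll":28,"claw":0}
    - {"x":5,"y":-10,"z":0,"roll":35,"claw":0}

```text
clock: 41.63
eef_pos: [574.2, -152.2, 157.5]
tool_rot: [-3.141, 0.0, 2.11]
force: [0.4, -0.3, -1.2]
width: 85.6
```

>>> send_rows:
  rows:
    - {"x":1,"y":-2,"z":0,"roll":7,"claw":0}
    - {"x":2,"y":-4,"z":0,"roll":14,"claw":0}
    - {"x":3,"y":-6,"z":0,"roll":21,"claw":0}
    - {"x":4,"y":-8,"z":0,"roll":28,"claw":0}
    - {"x":5,"y":-10,"z":0,"roll":35,"claw":0}

```text
clock: 42.05
eef_pos: [624.0, -252.3, 157.3]
tool_rot: [-3.141, -0.0, 2.721]
force: [-0.2, 0.1, -0.9]
width: 85.6
```

>>> send_rows:
  rows:
    - {"x":1,"y":-2,"z":0,"roll":7,"claw":0}
    - {"x":1.9,"y":-3.7,"z":0,"roll":14,"claw":0}
    - {"x":1.9,"y":-3.7,"z":0,"roll":19,"claw":0}
    - {"x":1.9,"y":-3.7,"z":0,"roll":19,"claw":0}
    - {"x":1.9,"y":-3.7,"z":0,"roll":19,"claw":0}

```text
clock: 42.47
eef_pos: [642.4, -287.9, 157.0]
tool_rot: [3.141, -0.001, 3.044]
force: [-1.2, -0.4, 0.4]
width: 85.6
```

Run:
```python
from h import *
im,d=ctrl.get_image("top");im2,d2=ctrl.get_image("scene");cv2.imwrite("pics/p6top.png",im);cv2.imwrite("pics/p6scene.png",im2)
s=ctrl.read_state();print(s["eef_pos"],s["tool_rot"],s["force"])
X=cloud("top",d).reshape(-1,3)
for nm,c in(("D2",(514,-.5)),("U2",(518.2,55.2)),("U0",(524.5,108.4))):
    r=np.hypot(X[:,0]-c[0],X[:,1]-c[1]);q=X[(r<36)&(X[:,2]>76)&(X[:,2]<94)];print(nm,len(q),q.mean(0).round(1) if len(q) else "",np.percentile(q[:,2],[5,95]) if len(q) else "")
    q=X[(r<18)];print("  all",np.percentile(q[:,2],[10,50,90]).round(1))
for a,ce,mm in blobs(im):
    if 330<ce[0]<400 and 140<ce[1]<275 or 120<ce[0]<170: print(a,ce.round(1))
```

```text
[ 642.81289661 -286.85767825  157.22034212] [ 3.14094554e+00 -7.09300503e-04  3.04609779e+00] [-0.70290519 -0.05835003 -0.73008229]
D2 385 [ 5.147e+02 -4.000e-01  8.500e+01] [80.01580326 90.67140663]
  all [81.3 85.9 89.8]
U2 134 [516.3  46.4  84.9] [79.07369154 90.75946054]
  all [78.9 84.1 88.8]
U0 0  
  all [36.7 43.3 48.5]
1257 [153.4 197. ]
616 [168.5 255.2]
344 [150.3 251.2]
```

>>> send_rows:
  rows:
    - {"x":0,"y":0,"z":-3.5,"roll":0,"claw":0}
    - {"x":0,"y":0,"z":-7,"roll":0,"claw":0}
    - {"x":0,"y":0,"z":-10,"roll":0,"claw":0}
    - {"x":0,"y":0,"z":-12,"roll":0,"claw":0}
    - {"x":0,"y":0,"z":-12.9,"roll":0,"claw":0}

```text
clock: 42.98
eef_pos: [640.8, -285.6, 24.7]
tool_rot: [3.14, -0.006, 3.047]
force: [-0.3, -0.7, 0.3]
width: 85.4
```

>>> send_rows:
  rows:
    - {"x":0,"y":0,"z":0,"roll":0,"claw":0}
    - {"x":0,"y":0,"z":0,"roll":0,"claw":0.15}
    - {"x":0,"y":0,"z":0,"roll":0,"claw":0.3}
    - {"x":0,"y":0,"z":0,"roll":0,"claw":0.3}
    - {"x":0,"y":0,"z":0,"roll":0,"claw":0.3}

```text
clock: 43.4
eef_pos: [644.9, -288.2, 30.8]
tool_rot: [-3.141, 0.004, 3.047]
force: [0.3, 0.4, 6.2]
width: 65.5
```

>>> send_rows:
  rows:
    - {"x":0,"y":0,"z":0,"roll":0,"claw":0}
    - {"x":0,"y":0,"z":0,"roll":0,"claw":0}
    - {"x":0,"y":0,"z":0,"roll":0,"claw":0}
    - {"x":0,"y":0,"z":1,"roll":0,"claw":0}
    - {"x":0,"y":0,"z":4,"roll":0,"claw":0}

```text
clock: 43.82
eef_pos: [639.6, -286.3, 64.4]
tool_rot: [3.139, -0.009, 3.047]
force: [0.0, 0.5, 0.6]
width: 85.0
```

>>> send_rows:
  rows:
    - {"x":0,"y":0,"z":0,"roll":-7,"claw":0}
    - {"x":0,"y":0,"z":0,"roll":-14,"claw":0}
    - {"x":0,"y":0,"z":0,"roll":-21,"claw":0}
    - {"x":0,"y":0,"z":0,"roll":-28,"claw":0}
    - {"x":0,"y":0,"z":0,"roll":-35,"claw":0}

```text
clock: 44.23
eef_pos: [643.2, -287.9, 69.1]
tool_rot: [3.141, 0.0, 2.43]
force: [0.6, 0.8, -0.1]
width: 85.6
```

>>> send_rows:
  rows:
    - {"x":0,"y":0,"z":0,"roll":-7,"claw":0}
    - {"x":0,"y":0,"z":0,"roll":-14,"claw":0}
    - {"x":0,"y":0,"z":0,"roll":-21,"claw":0}
    - {"x":0,"y":0,"z":0,"roll":-28,"claw":0}
    - {"x":0,"y":0,"z":0,"roll":-35,"claw":0}

```text
clock: 44.65
eef_pos: [643.3, -287.7, 69.0]
tool_rot: [3.141, -0.0, 1.82]
force: [-0.1, -0.7, -0.7]
width: 85.2
```

>>> send_rows:
  rows:
    - {"x":0,"y":0,"z":0,"roll":-7,"claw":0}
    - {"x":0,"y":0,"z":0,"roll":-14,"claw":0}
    - {"x":0,"y":0,"z":0,"roll":-19,"claw":0}
    - {"x":0,"y":0,"z":0,"roll":-19,"claw":0}
    - {"x":0,"y":0,"z":0,"roll":-19,"claw":0}

```text
clock: 45.07
eef_pos: [643.2, -287.6, 68.6]
tool_rot: [3.141, -0.0, 1.497]
force: [-0.1, 0.6, -0.3]
width: 85.9
```

>>> send_rows:
  rows:
    - {"x":0,"y":0,"z":-1.5,"roll":0,"claw":0}
    - {"x":0,"y":0,"z":-3,"roll":0,"claw":0}
    - {"x":0,"y":0,"z":-4,"roll":0,"claw":0}
    - {"x":0,"y":0,"z":-4,"roll":0,"claw":0}
    - {"x":0,"y":0,"z":-4,"roll":0,"claw":0.2}

```text
clock: 45.48
eef_pos: [642.0, -287.5, 26.5]
tool_rot: [-3.139, -0.001, 1.494]
force: [0.3, 0.1, 0.3]
width: 75.5
```

>>> send_rows:
  rows:
    - {"x":0,"y":0,"z":0,"roll":0,"claw":0.6}
    - {"x":0,"y":0,"z":0,"roll":0,"claw":0.6}
    - {"x":0,"y":0,"z":0,"roll":0,"claw":0.6}
    - {"x":0,"y":0,"z":0,"roll":0,"claw":0.6}
    - {"x":0,"y":0,"z":0,"roll":0,"claw":0.6}

```text
clock: 45.9
eef_pos: [643.2, -287.8, 28.4]
tool_rot: [3.141, 0.0, 1.494]
force: [0.6, -0.5, -0.8]
width: 65.6
```

>>> send_rows:
  rows:
    - {"x":0,"y":0,"z":0.7,"roll":0,"claw":0.6}
    - {"x":0,"y":0,"z":2.2,"roll":0,"claw":0.6}
    - {"x":0,"y":0,"z":4.5,"roll":0,"claw":0.6}
    - {"x":0,"y":0,"z":7.5,"roll":0,"claw":0.6}
    - {"x":0,"y":0,"z":10,"roll":0,"claw":0.6}

```text
clock: 46.32
eef_pos: [643.3, -288.2, 131.2]
tool_rot: [3.14, 0.001, 1.494]
force: [0.0, 0.2, -3.1]
width: 65.9
```

>>> send_rows:
  rows:
    - {"x":0,"y":0,"z":2,"roll":0,"claw":0.6}
    - {"x":0,"y":0,"z":4,"roll":0,"claw":0.6}
    - {"x":0,"y":0,"z":5,"roll":0,"claw":0.6}
    - {"x":0,"y":0,"z":5,"roll":0,"claw":0.6}
    - {"x":0,"y":0,"z":5,"roll":0,"claw":0.6}

```text
clock: 46.73
eef_pos: [643.1, -287.7, 178.8]
tool_rot: [3.141, -0.0, 1.494]
force: [-0.5, -1.4, -4.0]
width: 66.2
```

>>> send_rows:
  rows:
    - {"x":-0.6,"y":2,"z":0,"roll":0,"claw":0.6}
    - {"x":-1.4,"y":4.5,"z":0,"roll":0,"claw":0.6}
    - {"x":-2.3,"y":7.5,"z":0,"roll":0,"claw":0.6}
    - {"x":-3.2,"y":10.5,"z":0,"roll":0,"claw":0.6}
    - {"x":-4,"y":13.5,"z":0,"roll":0,"claw":0.6}

```text
clock: 47.15
eef_pos: [601.2, -151.2, 176.5]
tool_rot: [-3.138, -0.001, 1.493]
force: [0.4, -0.6, -2.8]
width: 65.7
```

>>> send_rows:
  rows:
    - {"x":-0.9,"y":3,"z":0,"roll":0,"claw":0.6}
    - {"x":-1.8,"y":6,"z":0,"roll":0,"claw":0.6}
    - {"x":-2.7,"y":9,"z":0,"roll":0,"claw":0.6}
    - {"x":-3.6,"y":12,"z":0,"roll":0,"claw":0.6}
    - {"x":-4.5,"y":15,"z":0,"roll":0,"claw":0.6}

```text
clock: 47.57
eef_pos: [556.4, -1.2, 176.9]
tool_rot: [-3.139, 0.0, 1.494]
force: [0.5, 0.7, -2.9]
width: 65.4
```

>>> send_rows:
  rows:
    - {"x":-0.9,"y":3,"z":0,"roll":0,"claw":0.6}
    - {"x":-1.8,"y":6,"z":0,"roll":0,"claw":0.6}
    - {"x":-2.7,"y":8.7,"z":0,"roll":0,"claw":0.6}
    - {"x":-3.35,"y":11.2,"z":0,"roll":0,"claw":0.6}
    - {"x":-3.35,"y":11.2,"z":0,"roll":0,"claw":0.6}

```text
clock: 47.98
eef_pos: [521.2, 116.5, 176.2]
tool_rot: [-3.135, -0.003, 1.503]
force: [-0.6, 0.5, -3.8]
width: 65.9
```

>>> send_rows:
  rows:
    - {"x":0,"y":0,"z":-2,"roll":0,"claw":0.6}
    - {"x":0,"y":0,"z":-4,"roll":0,"claw":0.6}
    - {"x":0,"y":0,"z":-6,"roll":0,"claw":0.6}
    - {"x":0,"y":0,"z":-7.5,"roll":0,"claw":0.6}
    - {"x":0,"y":0,"z":-8,"roll":0,"claw":0.6}

```text
clock: 48.4
eef_pos: [522.2, 108.9, 95.2]
tool_rot: [-3.136, 0.002, 1.494]
force: [-0.3, -0.2, -3.4]
width: 65.9
```

>>> send_rows:
  rows:
    - {"x":0,"y":0,"z":-0.5,"roll":0,"claw":0.6}
    - {"x":0,"y":0,"z":-1.2,"roll":0,"claw":0.6}
    - {"x":0,"y":0,"z":-1.8,"roll":0,"claw":0.6}
    - {"x":0,"y":0,"z":-2.2,"roll":0,"claw":0.6}
    - {"x":0,"y":0,"z":-2.4,"roll":0,"claw":0.6}

```text
clock: 48.82
eef_pos: [524.5, 109.2, 74.0]
tool_rot: [-3.142, -0.0, 1.494]
force: [-0.3, -0.0, -3.0]
width: 65.8
```

>>> send_rows:
  rows:
    - {"x":0,"y":0,"z":0,"roll":0,"claw":0.6}
    - {"x":0,"y":0,"z":0,"roll":0,"claw":0.6}
    - {"x":0,"y":0,"z":0,"roll":0,"claw":0.6}

```text
clock: 49.07
eef_pos: [524.8, 109.2, 74.7]
tool_rot: [3.141, -0.0, 1.494]
force: [0.5, 0.3, -2.9]
width: 65.9
```

>>> send_rows:
  rows:
    - {"x":0,"y":0,"z":-0.1,"roll":0,"claw":0.6}
    - {"x":0,"y":0,"z":-0.1,"roll":0,"claw":0.6}
    - {"x":0,"y":0,"z":-0.1,"roll":0,"claw":0.6}

```text
clock: 49.32
eef_pos: [524.6, 109.3, 73.4]
tool_rot: [3.141, -0.0, 1.494]
force: [-0.8, -1.0, -2.1]
width: 65.8
```

>>> send_rows:
  rows:
    - {"x":0,"y":0,"z":-0.1,"roll":0,"claw":0.6}
    - {"x":0,"y":0,"z":-0.1,"roll":0,"claw":0.6}
    - {"x":0,"y":0,"z":-0.1,"roll":0,"claw":0.6}

```text
clock: 49.57
eef_pos: [524.7, 109.2, 72.3]
tool_rot: [3.141, -0.0, 1.494]
force: [1.0, -0.0, -2.7]
width: 65.6
```

>>> send_rows:
  rows:
    - {"x":0,"y":0,"z":-0.08,"roll":0,"claw":0.6}
    - {"x":0,"y":0,"z":-0.08,"roll":0,"claw":0.6}
    - {"x":0,"y":0,"z":-0.08,"roll":0,"claw":0.6}

```text
clock: 49.82
eef_pos: [524.7, 109.2, 72.3]
tool_rot: [3.141, -0.001, 1.494]
force: [-1.5, -0.1, 5.0]
width: 65.7
```

>>> send_rows:
  rows:
    - {"x":0,"y":0,"z":0,"roll":0,"claw":0}
    - {"x":0,"y":0,"z":0,"roll":0,"claw":0}
    - {"x":0,"y":0,"z":0,"roll":0,"claw":0}
    - {"x":0,"y":0,"z":1,"roll":0,"claw":0}
    - {"x":0,"y":0,"z":3,"roll":0,"claw":0}

```text
clock: 50.23
eef_pos: [523.1, 108.9, 100.6]
tool_rot: [-3.138, 0.001, 1.494]
force: [0.4, -0.1, -0.3]
width: 85.2
```

>>> send_rows:
  rows:
    - {"x":0,"y":0,"z":3,"roll":0,"claw":0}
    - {"x":0,"y":0,"z":6,"roll":0,"claw":0}
    - {"x":0,"y":0,"z":9,"roll":0,"claw":0}
    - {"x":0,"y":0,"z":12,"roll":0,"claw":0}
    - {"x":0,"y":0,"z":14,"roll":0,"claw":0}

```text
clock: 50.65
eef_pos: [525.4, 108.8, 244.9]
tool_rot: [3.138, -0.001, 1.493]
force: [0.7, 0.2, -0.9]
width: 85.2
```

>>> send_rows:
  rows:
    - {"x":0,"y":-3,"z":1,"roll":0,"claw":0}
    - {"x":0,"y":-6,"z":1,"roll":0,"claw":0}
    - {"x":0,"y":-9,"z":1,"roll":0,"claw":0}
    - {"x":0,"y":-13,"z":1,"roll":0,"claw":0}
    - {"x":0,"y":-17,"z":1,"roll":0,"claw":0}

```text
clock: 51.07
eef_pos: [524.3, -61.7, 252.3]
tool_rot: [3.141, -0.0, 1.496]
force: [0.4, 0.2, -0.8]
width: 85.3
```

>>> send_rows:
  rows:
    - {"x":0,"y":-3,"z":0,"roll":0,"claw":0}
    - {"x":0,"y":-6,"z":0,"roll":0,"claw":0}
    - {"x":0,"y":-6,"z":0,"roll":0,"claw":0}

```text
clock: 51.32
eef_pos: [523.5, -129.0, 253.2]
tool_rot: [3.139, 0.005, 1.484]
force: [0.3, -0.7, 0.2]
width: 85.5
```

Run:
```python
from h import *
T=[ctrl.get_image("top") for i in range(4)];S=[ctrl.get_image("scene") for i in range(4)]
im,d=T[-1][0],np.median([t[1] for t in T],0);im2,d2=S[-1][0],np.median([t[1] for t in S],0)
s=ctrl.read_state();print(s["eef_pos"],s["tool_rot"][2],s["clock"])
X=cloud("top",d).reshape(-1,3)
for nm,c in(("D2",(514,-.5)),("U2",(518.2,55.2)),("D1",(524.7,109.2))):
    r=np.hypot(X[:,0]-c[0],X[:,1]-c[1]);q=X[(r<38)&(X[:,2]>79)&(X[:,2]<92)];print(nm,len(q),q.mean(0).round(1),np.percentile(q[:,2],[5,95]))
# cap: points at height 178-190 near bottle
for n,D in(("top",d),("scene",d2)):
    P=cloud(n,D);m=(P[...,2]>178)&(P[...,2]<192)&(abs(P[...,0]-405)<60)&(abs(P[...,1]-300)<60)
    q=P[m];print(n,"cap",m.sum(),q.mean(0).round(1),q.min(0).round(),q.max(0).round(),cv2.minEnclosingCircle(q[:,:2].astype(np.float32)))
for a,ce,mm in blobs(im,thr=140):
    if 120<ce[0]<185 and 180<ce[1]<270:
        print(a,ce.round(1),plane("top",ce,18)[0].round(1),plane("top",ce,184)[0].round(1))
cv2.imwrite("pics/p7.png",cv2.resize(np.hstack([im2[110:240,205:355],im[160:290,115:265]]),None,fx=2.6,fy=2.6,interpolation=cv2.INTER_CUBIC))
```

```text
[ 524.72464943 -119.41419611  251.45970747] 1.4963363791994775 51.7167
D2 385 [514.7  -0.7  85.1] [82.35730936 87.97116342]
U2 206 [517.9  56.2  84.6] [81.50106421 87.71997855]
D1 386 [525.1 109.4  84.8] [81.6447919  88.03653111]
top cap 255 [402.7 300.3 184.3] [377. 277. 178.] [428. 325. 189.] ((402.9641418457031, 301.0845947265625), 25.73967933654785)
scene cap 76 [403.1 295.7 181.5] [378. 273. 178.] [427. 320. 183.] ((401.9822692871094, 297.9056091308594), 25.492107391357422)
1237 [153.4 197. ] [581.7 329.5] [557.9 299. ]
491 [168. 255.] [398.4 276.9] [394.1 252. ]
313 [150.4 251.3] [409.6 332.5] [404.1 301.7]
```

View pics/p7.png

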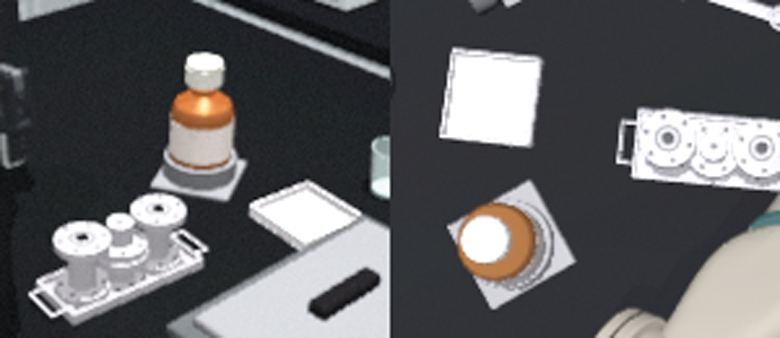

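The stack is complete: down-up-down on top, level at about 85 mm. The bottle cap is at crop (205,70) left and (485,240) right; the dish is unmoved at (490,97) right. Now over to the cap.

>>> send_rows:
  rows:
    - {"x":-0.8,"y":2.8,"z":0,"roll":0,"claw":0.1}
    - {"x":-1.6,"y":5.6,"z":0,"roll":0,"claw":0.1}
    - {"x":-2.4,"y":8.4,"z":0,"roll":0,"claw":0.1}
    - {"x":-3.3,"y":11.2,"z":0,"roll":0,"claw":0.1}
    - {"x":-4.1,"y":14,"z":0,"roll":0,"claw":0.1}

```text
clock: 52.13
eef_pos: [482.8, 21.1, 251.5]
tool_rot: [-3.141, -0.0, 1.495]
force: [-0.4, 1.0, 0.0]
width: 76.8
```

>>> send_rows:
  rows:
    - {"x":-0.8,"y":2.8,"z":0,"roll":0,"claw":0.1}
    - {"x":-1.6,"y":5.6,"z":0,"roll":0,"claw":0.1}
    - {"x":-2.4,"y":8.4,"z":0,"roll":0,"claw":0.1}
    - {"x":-3.3,"y":11.2,"z":0,"roll":0,"claw":0.1}
    - {"x":-4.1,"y":14,"z":0,"roll":0,"claw":0.1}

```text
clock: 52.55
eef_pos: [441.5, 161.3, 251.6]
tool_rot: [-3.141, -0.0, 1.496]
force: [0.9, -0.0, -0.9]
width: 77.0
```

>>> send_rows:
  rows:
    - {"x":-0.8,"y":2.8,"z":0,"roll":0,"claw":0.1}
    - {"x":-1.6,"y":5.6,"z":0,"roll":0,"claw":0.1}
    - {"x":-2.4,"y":8.4,"z":0,"roll":0,"claw":0.1}
    - {"x":-3.2,"y":11.2,"z":0,"roll":0,"claw":0.1}
    - {"x":-4,"y":14,"z":0,"roll":0,"claw":0.1}

```text
clock: 52.97
eef_pos: [401.4, 301.2, 251.6]
tool_rot: [-3.141, -0.0, 1.496]
force: [-0.2, -0.6, -1.2]
width: 76.5
```

>>> send_rows:
  rows:
    - {"x":0,"y":0,"z":0,"roll":0,"claw":0.1}
    - {"x":0,"y":0,"z":0,"roll":0,"claw":0.1}
    - {"x":0,"y":0,"z":0,"roll":0,"claw":0.1}
    - {"x":0,"y":0,"z":0,"roll":0,"claw":0.1}
    - {"x":0,"y":0,"z":0,"roll":0,"claw":0.1}

```text
clock: 53.38
eef_pos: [402.9, 298.1, 251.7]
tool_rot: [3.141, 0.0, 1.492]
force: [0.1, -0.9, -0.1]
width: 76.6
```

Run:
```python
from h import *
S=[ctrl.get_image("scene")[1] for i in range(3)]
s=ctrl.read_state();print(s["eef_pos"],s["tool_rot"],s["qpos"])
```

```text
[402.8919477  298.50373937 251.63532833] [ 3.14150551e+00 -1.98843683e-04  1.49255356e+00] [-1.20673786  0.50097123  0.75984501  1.92642019 -0.44114327  0.88680857
 -0.30031326]
```

>>> send_rows:
  rows:
    - {"x":0,"y":0.15,"z":-2,"roll":0,"claw":0.1}
    - {"x":0,"y":0.15,"z":-4,"roll":0,"claw":0.1}
    - {"x":0,"y":0.15,"z":-6,"roll":0,"claw":0.1}
    - {"x":0,"y":0.15,"z":-7.5,"roll":0,"claw":0.1}
    - {"x":0,"y":0.15,"z":-8.2,"roll":0,"claw":0.1}

```text
clock: 53.95
eef_pos: [401.8, 299.9, 167.9]
tool_rot: [-3.14, 0.002, 1.493]
force: [-1.3, -0.1, -0.3]
width: 77.2
```

>>> send_rows:
  rows:
    - {"x":0,"y":0,"z":0,"roll":0,"claw":0.1}
    - {"x":0,"y":0,"z":0,"roll":0,"claw":0.1}
    - {"x":0,"y":0,"z":0,"roll":0,"claw":0.3}
    - {"x":0,"y":0,"z":0,"roll":0,"claw":0.8}
    - {"x":0,"y":0,"z":0,"roll":0,"claw":0.8}

```text
clock: 54.37
eef_pos: [402.9, 301.1, 170.5]
tool_rot: [3.141, -0.001, 1.494]
force: [-0.7, -0.0, 4.9]
width: 48.7
```

>>> send_rows:
  rows:
    - {"x":0,"y":0,"z":0,"roll":0,"claw":0.8}
    - {"x":0,"y":0,"z":0,"roll":0,"claw":0.8}
    - {"x":0,"y":0,"z":0,"roll":0,"claw":0.8}
    - {"x":0,"y":0,"z":0,"roll":0,"claw":0.8}
    - {"x":0,"y":0,"z":0,"roll":0,"claw":0.8}

```text
clock: 54.78
eef_pos: [402.9, 301.0, 170.1]
tool_rot: [3.141, -0.001, 1.494]
force: [-0.8, 0.2, 5.1]
width: 48.8
```

>>> send_rows:
  rows:
    - {"x":0,"y":0,"z":-0.2,"roll":0,"claw":0.8}
    - {"x":0,"y":0,"z":-0.4,"roll":0,"claw":0.8}
    - {"x":0,"y":0,"z":-0.6,"roll":0,"claw":0.8}
    - {"x":0,"y":0,"z":-0.6,"roll":0,"claw":0.8}
    - {"x":0,"y":0,"z":-0.6,"roll":0,"claw":0.8}

```text
clock: 55.2
eef_pos: [402.9, 301.1, 164.4]
tool_rot: [3.141, -0.001, 1.494]
force: [-1.8, -1.0, 8.9]
width: 48.7
```

>>> send_rows:
  rows:
    - {"x":0,"y":0,"z":-0.1,"roll":0,"claw":0.8}
    - {"x":0,"y":0,"z":-0.1,"roll":0,"claw":0.8}
    - {"x":0,"y":0,"z":-0.1,"roll":0,"claw":0.8}
    - {"x":0,"y":0,"z":-0.1,"roll":0,"claw":0.8}

```text
clock: 55.53
eef_pos: [402.9, 301.1, 164.1]
tool_rot: [3.141, -0.002, 1.494]
force: [-2.6, -0.6, 15.4]
width: 48.9
```

>>> send_rows:
  rows:
    - {"x":0,"y":0,"z":0,"roll":4,"claw":0.8}
    - {"x":0,"y":0,"z":0,"roll":8,"claw":0.8}
    - {"x":0,"y":0,"z":0,"roll":12,"claw":0.8}
    - {"x":0,"y":0,"z":0,"roll":16,"claw":0.8}
    - {"x":0,"y":0,"z":0,"roll":20,"claw":0.8}

```text
clock: 55.95
eef_pos: [402.2, 302.3, 164.0]
tool_rot: [3.141, -0.003, 1.847]
force: [-3.3, 0.6, 13.9]
width: 48.6
```

Run:
```python
from cell import ctrl
s=ctrl.read_state();print(s["eef_pos"],s["tool_rot"],s["force"],s["torque"])
```

```text
[402.21920945 302.26377181 164.02729848] [ 3.14105828 -0.00344812  1.84682075] [-3.27867753  0.61435718 13.90630487] [ 0.33446111  1.07925636 -0.07431133]
```

>>> send_rows:
  rows:
    - {"x":0,"y":0,"z":0,"roll":4,"claw":0.8}
    - {"x":0,"y":0,"z":0,"roll":8,"claw":0.8}
    - {"x":0,"y":0,"z":0,"roll":12,"claw":0.8}
    - {"x":0,"y":0,"z":0,"roll":16,"claw":0.8}
    - {"x":0,"y":0,"z":0,"roll":20,"claw":0.8}

```text
clock: 56.37
eef_pos: [402.0, 302.3, 164.1]
tool_rot: [3.14, -0.003, 2.196]
force: [-5.5, 1.9, 14.7]
width: 48.8
```

>>> send_rows:
  rows:
    - {"x":0,"y":0,"z":0,"roll":4,"claw":0.8}
    - {"x":0,"y":0,"z":0,"roll":8,"claw":0.8}
    - {"x":0,"y":0,"z":0,"roll":12,"claw":0.8}
    - {"x":0,"y":0,"z":0,"roll":16,"claw":0.8}
    - {"x":0,"y":0,"z":0,"roll":20,"claw":0.8}

```text
clock: 56.78
eef_pos: [401.9, 302.4, 164.1]
tool_rot: [3.139, -0.002, 2.545]
force: [-4.8, 2.3, 13.7]
width: 48.8
```

>>> send_rows:
  rows:
    - {"x":0,"y":0,"z":0,"roll":4,"claw":0.8}
    - {"x":0,"y":0,"z":0,"roll":8,"claw":0.8}
    - {"x":0,"y":0,"z":0,"roll":12,"claw":0.8}
    - {"x":0,"y":0,"z":0,"roll":16,"claw":0.8}
    - {"x":0,"y":0,"z":0,"roll":16,"claw":0.8}

```text
clock: 57.2
eef_pos: [401.7, 302.1, 164.1]
tool_rot: [3.139, -0.002, 2.824]
force: [-5.6, 1.0, 15.3]
width: 48.9
```

Run:
```python
from cell import ctrl
s=ctrl.read_state();print(s["eef_pos"],s["tool_rot"],s["force"],s["torque"],s["width"])
```

```text
[401.72839787 302.06606315 164.06212216] [ 3.13928057e+00 -1.68889576e-03  2.82422874e+00] [-5.57931434  1.0063869  15.33648607] [ 0.10057171  1.14500816 -0.00892058] 48.86670771539466
```

Turned 76°. I lift slowly and check the force.

>>> send_rows:
  rows:
    - {"x":0,"y":0,"z":0.3,"roll":0,"claw":0.8}
    - {"x":0,"y":0,"z":0.6,"roll":0,"claw":0.8}
    - {"x":0,"y":0,"z":0.9,"roll":0,"claw":0.8}
    - {"x":0,"y":0,"z":1.2,"roll":0,"claw":0.8}
    - {"x":0,"y":0,"z":1.4,"roll":0,"claw":0.8}

```text
clock: 57.62
eef_pos: [402.5, 300.4, 176.6]
tool_rot: [-3.141, 0.0, 2.82]
force: [-0.6, -0.3, -1.6]
width: 49.0
```

>>> send_rows:
  rows:
    - {"x":0,"y":0,"z":1,"roll":0,"claw":0.8}
    - {"x":0,"y":0,"z":2.5,"roll":0,"claw":0.8}
    - {"x":0,"y":0,"z":4,"roll":0,"claw":0.8}
    - {"x":0,"y":0,"z":6,"roll":0,"claw":0.8}
    - {"x":0,"y":0,"z":7,"roll":0,"claw":0.8}

```text
clock: 58.03
eef_pos: [403.7, 300.8, 248.8]
tool_rot: [3.139, 0.002, 2.82]
force: [0.1, 0.1, -1.3]
width: 48.7
```

>>> send_rows:
  rows:
    - {"x":0,"y":0,"z":0,"roll":0,"claw":0.8}
    - {"x":0,"y":0,"z":0,"roll":0,"claw":0.8}
    - {"x":0,"y":0,"z":0,"roll":0,"claw":0.8}

```text
clock: 58.28
eef_pos: [402.2, 300.3, 246.0]
tool_rot: [-3.141, -0.001, 2.82]
force: [0.3, -0.2, -0.1]
width: 48.7
```

Run:
```python
from h import *
im,d=ctrl.get_image("top");im2,d2=ctrl.get_image("scene")
s=ctrl.read_state();print(s["eef_pos"],s["tool_rot"],s["width"],s["force"])
for a,ce,mm in blobs(im): 
    if 110<ce[0]<215 and 170<ce[1]<235: print(a,ce.round(1),plane("top",ce,12)[0].round(1),"tray" )
for q in see("scene","dish",18)+see("top","dish",18): print(q)
cv2.imwrite("pics/p8.png",cv2.resize(np.hstack([im2[80:210,235:385],im[160:290,115:265]]),None,fx=2.6,fy=2.6,interpolation=cv2.INTER_CUBIC))
```

```text
[402.06701883 300.27054658 245.64787527] [-3.13994350e+00 -9.37014068e-04  2.82032609e+00] 48.73842995806047 [ 0.20450292  0.39395064 -0.11063343]
1258 [153.4 197. ] [582.7 330.4] tray
(0.65, [320.3, 192.4], 644, [584.6, 312.6], [580.4, 322.1])
(0.82, [151.3, 195.4], 1267, [579.8, 329.8], [580.1, 330.6])
```

View pics/p8.png

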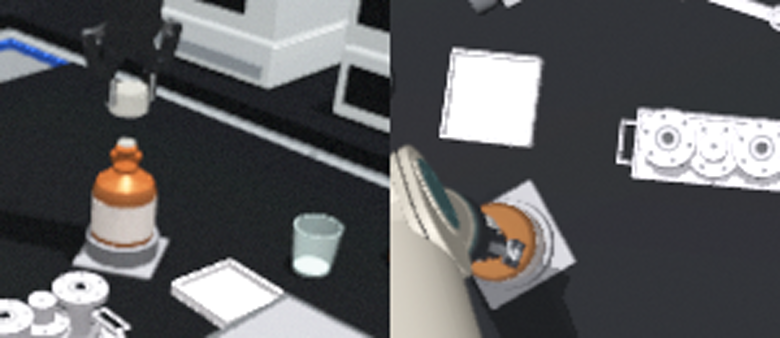

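The cap is in the jaws, crop (130,97), and the neck is bare. The dish is still at about (582,330) mm.

>>> send_rows:
  rows:
    - {"x":2,"y":0.3,"z":0,"roll":3,"claw":0.8}
    - {"x":5,"y":0.8,"z":0,"roll":6,"claw":0.8}
    - {"x":8.5,"y":1.4,"z":0,"roll":9,"claw":0.8}
    - {"x":12,"y":2,"z":0,"roll":12,"claw":0.8}
    - {"x":15,"y":2.5,"z":0,"roll":13,"claw":0.8}

```text
clock: 58.9
eef_pos: [554.6, 325.6, 245.9]
tool_rot: [-3.141, 0.0, 3.049]
force: [0.3, 0.0, -0.4]
width: 48.7
```

>>> send_rows:
  rows:
    - {"x":2,"y":0.3,"z":0,"roll":0,"claw":0.8}
    - {"x":3,"y":0.5,"z":0,"roll":0,"claw":0.8}
    - {"x":3,"y":0.5,"z":-2,"roll":0,"claw":0.8}
    - {"x":3,"y":0.5,"z":-5,"roll":0,"claw":0.8}
    - {"x":3,"y":0.5,"z":-8,"roll":0,"claw":0.8}

```text
clock: 59.32
eef_pos: [583.2, 330.7, 165.5]
tool_rot: [3.141, 0.001, 3.047]
force: [0.3, 0.8, -0.9]
width: 48.4
```

>>> send_rows:
  rows:
    - {"x":0,"y":0,"z":-3,"roll":0,"claw":0.8}
    - {"x":0,"y":0,"z":-6,"roll":0,"claw":0.8}
    - {"x":0,"y":0,"z":-9,"roll":0,"claw":0.8}
    - {"x":0,"y":0,"z":-11,"roll":0,"claw":0.8}
    - {"x":0,"y":0,"z":-11.5,"roll":0,"claw":0.8}

```text
clock: 59.73
eef_pos: [579.5, 329.0, 46.5]
tool_rot: [-3.137, -0.007, 3.047]
force: [-0.4, 0.0, -0.8]
width: 48.9
```

>>> send_rows:
  rows:
    - {"x":0,"y":0,"z":0,"roll":0,"claw":0.8}
    - {"x":0,"y":0,"z":-0.7,"roll":0,"claw":0.8}
    - {"x":0,"y":0,"z":-1.4,"roll":0,"claw":0.8}
    - {"x":0,"y":0,"z":-1.9,"roll":0,"claw":0.8}
    - {"x":0,"y":0,"z":-2.3,"roll":0,"claw":0.8}

```text
clock: 60.15
eef_pos: [582.8, 330.9, 28.8]
tool_rot: [3.141, 0.001, 3.047]
force: [0.2, 0.5, -0.5]
width: 48.5
```

>>> send_rows:
  rows:
    - {"x":0,"y":0,"z":0,"roll":0,"claw":0.8}
    - {"x":0,"y":0,"z":0,"roll":0,"claw":0.8}
    - {"x":0,"y":0,"z":0,"roll":0,"claw":0.8}

```text
clock: 60.4
eef_pos: [582.8, 330.9, 28.9]
tool_rot: [3.141, 0.001, 3.047]
force: [0.5, 0.4, -0.1]
width: 48.9
```

>>> send_rows:
  rows:
    - {"x":0,"y":0,"z":-0.2,"roll":0,"claw":0.8}
    - {"x":0,"y":0,"z":-0.4,"roll":0,"claw":0.8}
    - {"x":0,"y":0,"z":-0.5,"roll":0,"claw":0.8}
    - {"x":0,"y":0,"z":-0.5,"roll":0,"claw":0.8}
    - {"x":0,"y":0,"z":-0.5,"roll":0,"claw":0.8}

```text
clock: 60.82
eef_pos: [582.5, 330.7, 23.4]
tool_rot: [-3.142, -0.0, 3.047]
force: [0.5, -0.4, -0.8]
width: 48.6
```

>>> send_rows:
  rows:
    - {"x":0,"y":0,"z":-0.1,"roll":0,"claw":0.8}
    - {"x":0,"y":0,"z":-0.1,"roll":0,"claw":0.8}
    - {"x":0,"y":0,"z":-0.1,"roll":0,"claw":0.8}

```text
clock: 61.07
eef_pos: [582.7, 330.7, 23.3]
tool_rot: [3.141, 0.0, 3.047]
force: [-1.4, -0.8, 6.1]
width: 48.8
```

>>> send_rows:
  rows:
    - {"x":0,"y":0,"z":-0.1,"roll":0,"claw":0.8}
    - {"x":0,"y":0,"z":-0.1,"roll":0,"claw":0.8}
    - {"x":0,"y":0,"z":-0.1,"roll":0,"claw":0.8}

```text
clock: 61.32
eef_pos: [582.7, 330.7, 23.2]
tool_rot: [3.141, 0.0, 3.047]
force: [-3.7, -1.5, 11.5]
width: 48.5
```

Contact. Next: back off 1 mm, open gently, and retreat.

>>> send_rows:
  rows:
    - {"x":0,"y":0,"z":0.1,"roll":0,"claw":0.8}
    - {"x":0,"y":0,"z":0.1,"roll":0,"claw":0.35}
    - {"x":0,"y":0,"z":0.1,"roll":0,"claw":0.3}
    - {"x":0,"y":0,"z":0.1,"roll":0,"claw":0.3}
    - {"x":0,"y":0,"z":0.1,"roll":0,"claw":0.3}

```text
clock: 61.73
eef_pos: [582.5, 330.6, 22.2]
tool_rot: [-3.141, -0.0, 3.047]
force: [-0.4, -0.3, 0.4]
width: 59.8
```

>>> send_rows:
  rows:
    - {"x":0,"y":0,"z":0.6,"roll":0,"claw":0.3}
    - {"x":0,"y":0,"z":2,"roll":0,"claw":0.3}
    - {"x":0,"y":0,"z":4,"roll":0,"claw":0.3}
    - {"x":0,"y":0,"z":7,"roll":0,"claw":0.3}
    - {"x":0,"y":0,"z":10,"roll":0,"claw":0.3}

```text
clock: 62.15
eef_pos: [582.3, 330.4, 124.1]
tool_rot: [-3.141, -0.001, 3.047]
force: [0.6, -0.1, 0.1]
width: 59.9
```

>>> send_rows:
  rows:
    - {"x":0,"y":-1,"z":4,"roll":0,"claw":0.3}
    - {"x":0,"y":-2,"z":8,"roll":0,"claw":0.3}
    - {"x":0,"y":-4,"z":12,"roll":0,"claw":0.3}
    - {"x":0,"y":-8,"z":13,"roll":0,"claw":0.3}
    - {"x":0,"y":-12,"z":13,"roll":0,"claw":0.3}

```text
clock: 62.57
eef_pos: [584.8, 212.3, 258.5]
tool_rot: [3.136, 0.009, 3.051]
force: [1.7, -0.6, -0.7]
width: 59.7
```

>>> send_rows:
  rows:
    - {"x":0,"y":-4,"z":0,"roll":0,"claw":0.3}
    - {"x":0,"y":-8,"z":0,"roll":0,"claw":0.3}
    - {"x":0,"y":-12,"z":0,"roll":0,"claw":0.3}
    - {"x":0,"y":-16,"z":0,"roll":0,"claw":0.3}
    - {"x":0,"y":-20,"z":0,"roll":0,"claw":0.3}

```text
clock: 62.98
eef_pos: [582.4, 8.8, 254.1]
tool_rot: [3.141, 0.002, 3.047]
force: [1.0, 0.5, -0.5]
width: 59.9
```

>>> send_rows:
  rows:
    - {"x":0,"y":-4,"z":0,"roll":0,"claw":0.3}
    - {"x":0,"y":-8,"z":0,"roll":0,"claw":0.3}
    - {"x":0,"y":-12,"z":0,"roll":0,"claw":0.3}
    - {"x":0,"y":-15,"z":0,"roll":0,"claw":0.3}
    - {"x":0,"y":-15,"z":0,"roll":0,"claw":0.3}

```text
clock: 63.4
eef_pos: [581.3, -149.3, 254.3]
tool_rot: [-3.135, 0.002, 3.036]
force: [-0.2, -1.1, -0.3]
width: 59.6
```

Run:
```python
from h import *
T=[ctrl.get_image("top") for i in range(4)];im,d=T[-1][0],np.median([t[1] for t in T],0);im2,d2=ctrl.get_image("scene")
X=cloud("top",d).reshape(-1,3)
for nm,c,z,r0 in(("D2",(514,-.5),84,38),("U2",(518.2,55.2),84,20),("D1",(524.7,109.2),84,38),("cap",(582.7,330.7),36,35)):
    r=np.hypot(X[:,0]-c[0],X[:,1]-c[1]);q=X[(r<r0)&(abs(X[:,2]-z)<7)];A=np.c_[q[:,:2]-c,np.ones(len(q))]
    print(nm,len(q),q.mean(0).round(1),"plane",np.linalg.lstsq(A,q[:,2],rcond=None)[0].round(3))
for a,ce,mm in blobs(im):
    if 110<ce[0]<400 and 140<ce[1]<275: print(a,ce.round(1))
cv2.imwrite("pics/p9.png",cv2.resize(np.hstack([im2[110:240,205:355],im[160:290,115:265]]),None,fx=2.6,fy=2.6,interpolation=cv2.INTER_CUBIC))
s=ctrl.read_state();print(s["eef_pos"],s["clock"])
```

```text
D2 385 [514.7  -0.6  85. ] plane [ 2.0000e-03 -7.0000e-03  8.4966e+01]
U2 96 [516.3  55.3  84.9] plane [7.0000e-03 1.0000e-03 8.4942e+01]
D1 390 [524.9 109.3  84.7] plane [ 1.200e-02 -3.000e-03  8.468e+01]
cap 200 [583.2 330.   36.4] plane [1.3000e-02 3.0000e-03 3.6429e+01]
645 [175.  145.7]
364 [244.2 159.4]
1257 [153.4 197. ]
1836 [239.6 217.2]
615 [168.5 255.1]
[ 582.87529236 -137.26231369  252.99633309] 63.65
```

View pics/p9.png

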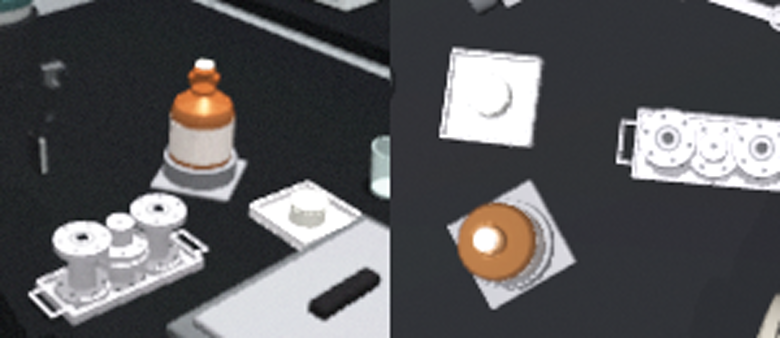

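The cap stands flat in the dish (crop (307,208) left, (490,95) right) and the stack is intact. I hand the job in.

```bash
python3 -c "
from cell import ctrl
print(ctrl.finish_job())"
```

```text
the job is handed in; nothing more can be done
None
```

The job is done and handed in. All six flanges are stacked in the tray, and the bottle cap stands top upward in the square dish.

- **Flanges:** three crown-up and three crown-down ones were there, and all went in. The lower layer is up-down-up and the upper layer down-up-down, with the centres about 54–56 mm apart. The red look-alike was left alone.
- **Cap:** I pressed it to the end stop (15 N), turned it 76° anticlockwise and lifted it off. It came away freely.

**Last checks:**
- The upper-layer tops are level at about 85 mm, against 84 mm expected.
- The cap is flat in the middle of the dish, with its top at 36 mm.
- The dish, tray, wrench and column read the same as at the start.
- The robot's clock was at about 64 s and the gripper was clear of everything.

**Checks that disagreed or were not made:**
- Two pictures made one held crown-down flange look tilted. I set it down, and the depth data showed it level there and again before placing. That shifted it about 3 cm on the bench first.
- Setting down the second crown-up flange peaked at 37 N at the wrist. It was pressed between the held flange and the tray floor, and the flange still sat flat.
- In the final top view the arm hid the jar and vial box, so I did not recheck those two. I did not recheck the beaker's position either.

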